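# Ready a soldering place for the next kit

### The arm

A 6-joint arm with a two-finger parallel gripper is mounted at the origin on the work surface. World frame = base frame: x ahead of the robot, y to its left, z up, the work surface at z = 0. Lengths are in m, angles in rad, forces in N, time in s.
With the tool pointing down it reaches from about 0.225 to 0.875 m from the base axis. Payload 3.4 kg.
Tool frame: the origin (TCP) lies midway between the tips of the shut fingers; the grasp point (between the pads) lies 19 mm behind it; x points along the fingers, y is the direction in which the jaws open and shut, and the axes are right-handed (so a half turn about x gives the same grasp; the last joint's range is limited). The gripper opens to 85 mm and grips with 20 to 120 N. Pads are 22 mm wide; open, the fingers measure 114 mm over their backs; the gripper's body (76 mm by 85 mm) begins 54 mm behind the grasp point. The pads swing forward as they close: fully open they stand 13 mm farther back than shut.
Start: joints at [1.152, 0.276, 1.505, -0, 1.361, -0.121], TCP at [0.169, 0.55, 0.231] pointing down, gripper open.
Joint ranges: [-2.89, 2.89], [-0.75, 2.08], [0.22, 2.7], [-1.18, 4.32], [0.11, 2.71], [-2.7, 2.7]. Speed limits (rad/s): [2.57, 2.57, 3.14, 3.14, 3.14, 3.14].

### API

Orientations are given as a 3x3 rotation matrix whose columns are the frame's x, y, z axes.
In Python, from workcell import r gives the robot as it stands.
- The arm moves only by the tool move_arm, never from a script. Its argument "increments" is a list of rows, each a list of 3 entries, a list of its own where there are three numbers: the shift along the tool's x, y, z in cm, then the turn, a rotation vector about the tool's x, y, z in degrees, then the closure, from -1 (fully open) to 1 (shut), so that 0 is half open. In form: [[[x, y, z], [rx, ry, rz], grip], ...]. A call has 1 to 12 rows; each row is the pose to reach, as a shift and turn from the pose commanded when the call began, along the tool's axes at that moment; what a row does not reach only later rows make up. A row lasts 1/12 s, in which the tool goes at most 41.7 mm and 7.16 degrees, less where a joint would pass 70% of its speed; a pose out of reach is approached as far as the arm can. A call with a gripper value outside its range is refused whole. The fingers move at their own pace and stop on an object; "newtons" is the grip in N (left out, the last holds). Time passes only in rows, so rows that repeat a pose let the fingers close. It gives the time, the measured TCP pose, the force and the opening at its end, in the units of the state.
- r.state(): the state, without advancing time (a new reading comes with each control period).
- r.snapshot(name): name is "side" or "top" or "wrist"; returns the picture (420x560x3 uint8, blue, green, red); there is no depth.
- r.camera_model(name): a dict with "camera_matrix" (3x3 intrinsics, pixels), "k1" (the pictures are not rectified: a ray, as slopes to the right and down, at radius r is drawn at 1 + k1 r^2 times it, then the intrinsics apply), "pose" (4x4, takes a point from camera to world coordinates). Camera axes: x right, y down, z forward; pixel columns grow to the right and rows downward; lengths in m; the calibration is good to about 2 mm. A picture is of the moment at which its call begins: read the wrist's pose just before it. camera_model takes no time and is no camera call; for the wrist camera it gives the pose at the moment of the call.
- r.job_done(): hands the job in, once; it reports no verdict.
Trained networks look in the newest picture that a camera, given by its name, has taken for a name from the list of things; names that differ only in an ending like _2 or _b are one class to them, and where a whole thing is asked for, a point or a joint stands for the part that bears it (a point fixed in the world has none). Each returns a list of dicts, best first, with "p" (0 to 1); they miss things now and then, are a little off and sometimes report something else, mostly with a low value. They report only what shows in the picture. A call takes as long as a camera call. They do not tell look-alikes from the thing itself.
- r.search_frame(camera, label): "uv" ([column, row] in pixels, amid what is visible of it).
- r.tip_of(camera, label): "uv" ([column, row] in pixels: a listed point, or the origin of a listed thing).
The state is a dict: "time_s": time; "q": joint angles; "dq": joint speeds; "tau": joint torques, N m; "position": TCP position; "ee_rot": TCP orientation; "contact_force": force on the tool from outside, world axes, zero at the start; "torque": the same for the moment, N m; "opening": finger opening in m.
Only numpy, scipy, OpenCV 4.12 (cv2) and the standard library are available. Lean on these libraries where they do the work, as an engineer would, in place of code of your own. Each camera call takes 0.05 s, during which the arm holds its last target.

### The job

Get this soldering place ready: nudge each kit board that lies cocked in the jig along until its hole drops over a locating pin and it lies flat and square with the jig, keeping it low (never more than 2 cm up) and about level, because its small parts are not soldered yet; pour the brass spacers from the pouring scoop into the parts tray and put the empty scoop back down upright on the table; and turn the soldering station's heat dial to 5. Leave the solder spool and the tip cleaner where they are.

Things in the scene. Friction and masses are not known exactly. Their poses are not given: they have to be found in the camera images.
- jig: soldering jig: flat aluminium plate 130 (x) x 300 (y) x 12 mm fixed to the table, with four nests side by side along y, 75 mm apart, each with an engraved 91 x 51 mm outline and one upright steel locating pin. Origin: centre of its underside; x points away from the operator, z up; the nest centres are at x = 0, y = -112.5, -37.5, +37.5, +112.5 mm.
- pin1 (a point): foot of locating pin 1, at the level of the jig's top face, 12 mm above the table; jig frame x = -33, y = -112.5 mm. The pin is 8 mm in diameter and stands 7 mm up from the face, its top 4 mm rounded like a bullet. Axes as the jig's.
- pin2 (a point): foot of locating pin 2, at the level of the jig's top face, 12 mm above the table; jig frame x = -33, y = -37.5 mm. The pin is 8 mm in diameter and stands 7 mm up from the face, its top 4 mm rounded like a bullet. Axes as the jig's.
- pin3 (a point): foot of locating pin 3, at the level of the jig's top face, 12 mm above the table; jig frame x = -33, y = 37.5 mm. The pin is 8 mm in diameter and stands 7 mm up from the face, its top 4 mm rounded like a bullet. Axes as the jig's.
- pin4 (a point): foot of locating pin 4, at the level of the jig's top face, 12 mm above the table; jig frame x = -33, y = 112.5 mm. The pin is 8 mm in diameter and stands 7 mm up from the face, its top 4 mm rounded like a bullet. Axes as the jig's.
- board1_grip (a point): kit board 1 (may be absent): plywood base 90 (x) x 50 (y) x 6 mm, 56 to 112 g, low green circuit board on it and, amid the base, a stout aluminium heat sink 14 (x) x 26 (y) mm reaching from 8 to 28 mm above the underside, fit to hold it by. Point: middle of the board in plan, 18 mm above its underside. x along the 90 mm length, away from the hole end; z up.
- board1_hole (a point): board 1's locating hole, centre at underside level: 10 mm round through hole, 33 mm from the board's middle towards its -x end. Axes as the board's. Fully home, it meets the foot point of a pin (any pin will do). At the start the board lies in a nest pointing roughly along jig x, hole end propped on the pin's tip (underside on it), far end on the jig.
- board2_grip (a point): kit board 2 (may be absent): plywood base 90 (x) x 50 (y) x 6 mm, 56 to 112 g, low green circuit board on it and, amid the base, a stout aluminium heat sink 14 (x) x 26 (y) mm reaching from 8 to 28 mm above the underside, fit to hold it by. Point: middle of the board in plan, 18 mm above its underside. x along the 90 mm length, away from the hole end; z up.
- board2_hole (a point): board 2's locating hole, centre at underside level: 10 mm round through hole, 33 mm from the board's middle towards its -x end. Axes as the board's. Fully home, it meets the foot point of a pin (any pin will do). At the start the board lies in a nest pointing roughly along jig x, hole end propped on the pin's tip (underside on it), far end on the jig.
- board3_grip (a point): kit board 3 (may be absent): plywood base 90 (x) x 50 (y) x 6 mm, 56 to 112 g, low green circuit board on it and, amid the base, a stout aluminium heat sink 14 (x) x 26 (y) mm reaching from 8 to 28 mm above the underside, fit to hold it by. Point: middle of the board in plan, 18 mm above its underside. x along the 90 mm length, away from the hole end; z up.
- board3_hole (a point): board 3's locating hole, centre at underside level: 10 mm round through hole, 33 mm from the board's middle towards its -x end. Axes as the board's. Fully home, it meets the foot point of a pin (any pin will do). At the start the board lies in a nest pointing roughly along jig x, hole end propped on the pin's tip (underside on it), far end on the jig.
- board4_grip (a point): kit board 4 (may be absent): plywood base 90 (x) x 50 (y) x 6 mm, 56 to 112 g, low green circuit board on it and, amid the base, a stout aluminium heat sink 14 (x) x 26 (y) mm reaching from 8 to 28 mm above the underside, fit to hold it by. Point: middle of the board in plan, 18 mm above its underside. x along the 90 mm length, away from the hole end; z up.
- board4_hole (a point): board 4's locating hole, centre at underside level: 10 mm round through hole, 33 mm from the board's middle towards its -x end. Axes as the board's. Fully home, it meets the foot point of a pin (any pin will do). At the start the board lies in a nest pointing roughly along jig x, hole end propped on the pin's tip (underside on it), far end on the jig.
- dial (a joint): heat dial of the soldering station: value grows as it turns clockwise seen from above, 0 to 2.5 rad between stops. Its grey metal skirt (80 mm across) turns with it and bears black numerals 1 to 6; the one at the fixed white index line on the case, far side, is the setting: 1 at 0, 2 at 0.5, 3 at 1.0, 4 at 1.5, 5 at 2.0, 6 at 2.5. A sprung ball clicks it in place (0.1 N m turns it).
- dial_grip (a point): on the dial's axis, half-way up its round grip: 34 mm in diameter, 24 mm high, rising from the skirt (grip's top 12 mm above this point, skirt's top 12 mm below). It stands on the station's case, 165 (x) x 125 (y) x 85 mm high, fixed to the table; the axis lies 18 mm nearer than the case's middle.
- tray: parts tray fixed to the table, empty at the start: open grey box 150 (x) x 125 (y) x 35 mm high, walls 4 mm. Origin: centre of its underside; z up.
- scoop_mid (a point): loose aluminium pouring scoop, 90 g: two parallel side walls 93 long, 32 high, 60 mm apart over their outsides, back wall, floor ramping up at 15 degrees to an open lip. Point: midway between the walls, 16 mm above the underside, near the centre of mass; walls from 35 mm behind to 58 mm ahead of it, lip 60 mm ahead (+x), 1 mm lower. y across the walls, z up. Empties when tipped 50 to 65 degrees.
- spacer1_mid (a point): centre of brass spacer 1 (may be absent): cylinder 12 mm in diameter and 12 mm long, 12 g, at the start in the scoop, which stands beyond the tray, its lip roughly towards the tray.
- spacer2_mid (a point): centre of brass spacer 2 (may be absent): cylinder 12 mm in diameter and 12 mm long, 12 g, at the start in the scoop, which stands beyond the tray, its lip roughly towards the tray.
- spacer3_mid (a point): centre of brass spacer 3 (may be absent): cylinder 12 mm in diameter and 12 mm long, 12 g, at the start in the scoop, which stands beyond the tray, its lip roughly towards the tray.
- spacer4_mid (a point): centre of brass spacer 4 (may be absent): cylinder 12 mm in diameter and 12 mm long, 12 g, at the start in the scoop, which stands beyond the tray, its lip roughly towards the tray.
- spacer5_mid (a point): centre of brass spacer 5 (may be absent): cylinder 12 mm in diameter and 12 mm long, 12 g, at the start in the scoop, which stands beyond the tray, its lip roughly towards the tray.
- spool_mid (a point): middle of a solder spool standing on end, 64 mm in diameter, 50 mm high, half-way up. Bystander.
- cleaner_mid (a point): middle of a tip-cleaner tin with brass shavings, 72 mm in diameter, 40 mm high, 18 mm up. Bystander.
Not all that is in view belongs to the job. Of the things shaped like the tray, the grey one is meant.

How it is judged:
By the outcome, as a careful person would: the job done as asked, in the order asked, and still so for the second after the job is handed in, with the robot touching nothing.
Of board1, board2, board3, board4 only 3 to 4 are there at a start; the rules pass over those that are not, and their reading is None.
Of spacer1, spacer2, spacer3, spacer4, spacer5 only 3 to 5 are there at a start; the rules pass over those that are not, and their reading is None.
At some moment in a run one of board1, board2, board3, board4 may be knocked a few centimetres aside while the robot is not near it.
It also fails if it takes over 210 s, if anything falls off the work surface, if the arm or the gripper's body presses on something with over 40 N, if the wrist force passes 120 N, or if a joint passes its speed limit or range.

## Working session

There is one attempt and no reset: what is moved stays moved. The work goes in short steps, Python scripts to look and compute and a tool call to move; the robot and the scene stay as the last step left them, time stands still between calls to the robot, and variables do not carry over. Pictures are saved under pics/ and viewed, and the job is handed in when it is done.

Besides the shell and the picture viewer there is one more tool, called after "Emit:" as name(argument=value, ...) on one line, values as JSON. move_arm: Moves the arm, as the interface text tells. Its arguments: {"type":"object","properties":{"increments":{"type":"array","items":{"type":"array"}},"newtons":{"type":"number"}},"required":["increments"]}

```bash
ls; mkdir -p pics
cat > h.py <<'E'
import numpy as np, cv2
from workcell import r
def save(cam,name):
    im=r.snapshot(cam); cv2.imwrite('pics/%s.png'%name,im); return im
def ray(cam,uv,m=None):
    m=m or r.camera_model(cam); K=np.array(m['camera_matrix']); k1=m['k1']; T=np.array(m['pose'])
    p=cv2.undistortPoints(np.array([[uv]],float),K,np.array([k1,0,0,0,0.]))[0,0]
    d=T[:3,:3]@np.array([p[0],p[1],1]); return T[:3,3],d
def at(cam,uv,z,m=None):
    o,d=ray(cam,uv,m); return o+d*(z-o[2])/d[2]
def proj(cam,P,m=None):
    m=m or r.camera_model(cam); K=np.array(m['camera_matrix']); k1=m['k1']; T=np.array(m['pose'])
    c=T[:3,:3].T@(np.array(P,float)-T[:3,3]); s=c[:2]/c[2]; s=s*(1+k1*(s@s)); return K[:2,:2]@s+K[:2,2]
E
python3 - <<'E'
from h import *
for c in ['side','top','wrist']:
    save(c,c+'0'); m=r.camera_model(c); print(c,np.round(m['camera_matrix'],1).tolist(),m['k1'],np.round(m['pose'],3).tolist())
s=r.state();print(s['time_s'],s['position'],np.round(s['ee_rot'],3).tolist(),s['opening'])
E
```

```text
pics
side [[437.0, 0.0, 282.8], [0.0, 437.0, 211.2], [0.0, 0.0, 1.0]] -0.06582084519059003 [[0.807, -0.328, 0.49, -0.112], [-0.59, -0.441, 0.677, -0.884], [-0.006, -0.836, -0.549, 0.753], [0.0, 0.0, 0.0, 1.0]]
top [[498.3, 0.0, 282.2], [0.0, 498.3, 208.5], [0.0, 0.0, 1.0]] -0.12745738896255737 [[0.015, -0.983, 0.185, 0.202], [-1.0, -0.014, 0.009, -0.115], [-0.006, -0.185, -0.983, 1.59], [0.0, 0.0, 0.0, 1.0]]
wrist [[291.2, 0.0, 279.3], [0.0, 291.2, 207.0], [0.0, 0.0, 1.0]] -0.055320385856401526 [[0.293, 0.923, 0.249, 0.105], [0.956, -0.282, -0.077, 0.57], [-0.001, 0.261, -0.965, 0.374], [0.0, 0.0, 0.0, 1.0]]
0.15 [0.16855227 0.54932703 0.23065704] [[-0.001, 0.293, 0.956], [-0.001, 0.956, -0.293], [-1.0, -0.001, -0.0]] 0.0852727616142463
```

View pics/top0.png

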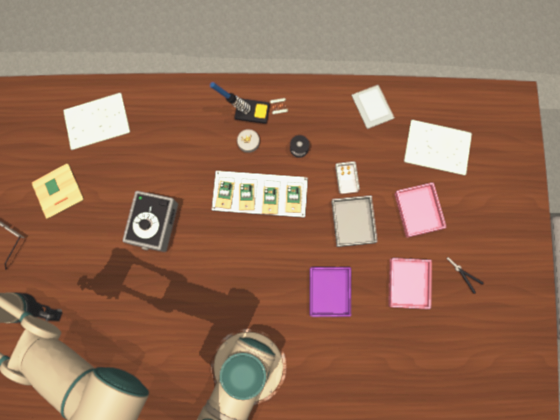

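View pics/side0.png

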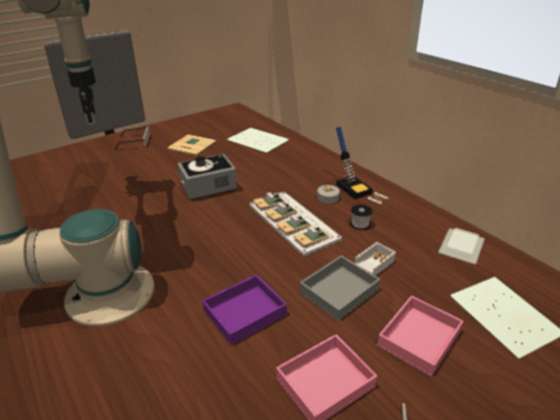

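View pics/wrist0.png

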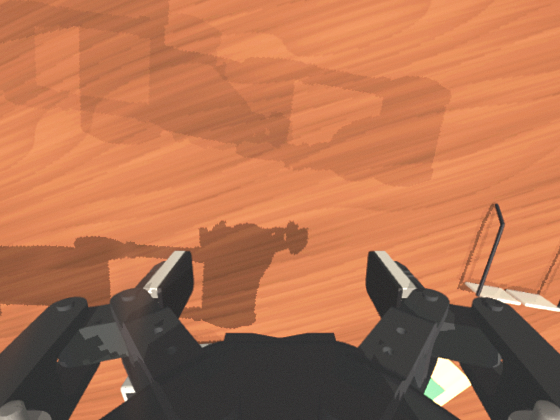

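Run:
```python
from h import *
r.snapshot('top')
for l in ['jig','pin1','board1_grip','board1_hole','dial_grip','tray','scoop_mid','spacer1_mid','spool_mid','cleaner_mid']:
    print(l,[(round(d['p'],2),np.round(d['uv'],1).tolist()) for d in r.tip_of('top',l)])
print(r.state()['time_s'])
```

```text
jig [(0.63, [260.0, 189.4])]
pin1 [(0.93, [248.5, 201.6]), (0.89, [224.1, 200.4]), (0.63, [269.5, 205.7]), (0.55, [291.9, 206.2])]
board1_grip [(0.65, [289.1, 195.4])]
board1_hole [(0.58, [289.3, 209.8])]
dial_grip [(0.65, [145.2, 222.8])]
tray [(0.79, [329.3, 288.9]), (0.71, [416.1, 210.1]), (0.66, [407.5, 282.5]), (0.63, [354.4, 220.9])]
scoop_mid []
spacer1_mid []
spool_mid [(0.89, [299.8, 145.0]), (0.74, [352.9, 221.7])]
cleaner_mid [(0.93, [249.2, 135.0])]
0.7
```

Run:
```python
from h import *
im=cv2.imread('pics/top0.png')
cv2.imwrite('pics/topc.png',cv2.resize(im[160:230,200:320],None,fx=6.5,fy=6.5,interpolation=cv2.INTER_CUBIC))
for n,uv,z in [('jigc',(260,193.5),.012),('jTL',(216,172),.012),('jTR',(307.5,177),.012),('jBL',(213,210.5),.012),('jBR',(305.5,216),.012),('dial',(145.2,222.8),.097),('tray',(354.5,221),.035),('scoop',(347,177.5),.016),('spool',(300,145.5),.04),('cleaner',(248.5,140),.03),('b1',(289.1,195.4),.03)]:
    print(n,np.round(at('top',uv,z),3))
```

```text
jigc [ 0.547 -0.027  0.012]
jTL [0.617 0.119 0.012]
jTR [ 0.604 -0.181  0.012]
jBL [0.489 0.124 0.012]
jBR [ 0.475 -0.175  0.012]
dial [0.432 0.319 0.097]
tray [ 0.457 -0.33   0.035]
scoop [ 0.603 -0.309  0.016]
spool [ 0.702 -0.155  0.04 ]
cleaner [0.722 0.014 0.03 ]
b1 [ 0.538 -0.121  0.03 ]
```

View pics/topc.png

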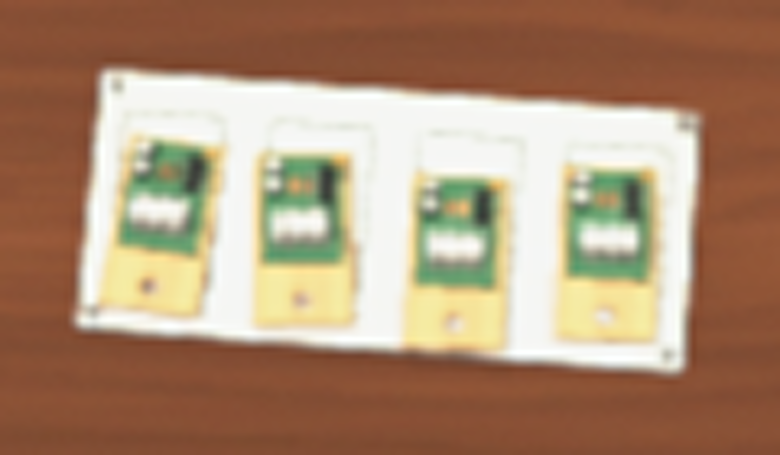

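```bash
cat >> h.py <<'E'
from scipy.spatial.transform import Rotation as R
def down(yaw):
    # tool x down, tool z along heading yaw(deg), tool y to its left
    a=np.radians(yaw); z=np.array([np.cos(a),np.sin(a),0]); x=np.array([0,0,-1.]); return np.column_stack([x,np.cross(z,x),z])
def inc(p,Rt):
    s=r.state(); R0=np.array(s['ee_rot']); d=R0.T@(np.array(p)-s['position'])*100
    rv=R.from_matrix(R0.T@Rt).as_rotvec(degrees=True)
    print('INC',np.round(d,2).tolist(),np.round(rv,2).tolist())
E
python3 - <<'E'
from h import *
inc([.59,-.03,.23],down(-2.5))
E
```

```text
INC [0.13, -43.06, 57.28] [-14.56, 0.0, -0.0]
```

Emit:
move_arm(increments=[[[0,-43,57.3],[-14.6,0,0],0],[[0,-43,57.3],[-14.6,0,0],0],[[0,-43,57.3],[-14.6,0,0],0],[[0,-43,57.3],[-14.6,0,0],0],[[0,-43,57.3],[-14.6,0,0],0],[[0,-43,57.3],[-14.6,0,0],0],[[0,-43,57.3],[-14.6,0,0],0],[[0,-43,57.3],[-14.6,0,0],0],[[0,-43,57.3],[-14.6,0,0],0],[[0,-43,57.3],[-14.6,0,0],0],[[0,-43,57.3],[-14.6,0,0],0],[[0,-43,57.3],[-14.6,0,0],0]])

```text
time_s: 1.7
position: [0.4614, 0.1471, 0.2317]
ee_rot: [[0.001, 0.043, 0.999], [0.0, 0.999, -0.043], [-1.0, 0.0, 0.001]]
contact_force: [0.7, 1.3, -0.2]
opening: 0.0431
```

Run:
```python
from h import *
inc([.59,-.03,.23],down(-2.5))
```

```text
INC [0.17, -17.14, 13.61] [0.02, 0.05, -0.03]
```

Emit:
move_arm(increments=[[[0.2,-17.1,13.6],[0,0,0],0],[[0.2,-17.1,13.6],[0,0,0],0],[[0.2,-17.1,13.6],[0,0,0],0],[[0.2,-17.1,13.6],[0,0,0],0],[[0.2,-17.1,13.6],[0,0,0],0],[[0.2,-17.1,13.6],[0,0,0],0],[[0.2,-17.1,13.6],[0,0,0],0],[[0.2,-17.1,13.6],[0,0,0],0]])

```text
time_s: 2.37
position: [0.5886, -0.0276, 0.2288]
ee_rot: [[-0.002, 0.044, 0.999], [0.001, 0.999, -0.044], [-1.0, 0.001, -0.002]]
contact_force: [0.5, -0.2, 0.2]
opening: 0.0425
```

Run:
```python
from h import *
s=r.state();print(s['position'])
m=r.camera_model('wrist'); save('wrist','w1')
for l in ['pin1','board1_grip','board1_hole']:
    for d in r.tip_of('wrist',l):
        print(l,round(d['p'],2),np.round(d['uv'],1).tolist(),np.round(at('wrist',d['uv'],{'p':.012,'g':.034,'h':.018}[l[0] if l[0]=='p' else l[7]],m),4)[:2])
```

```text
[ 0.58858262 -0.02762834  0.22879842]
pin1 0.87 [185.6, 118.2] [ 0.5043 -0.1347]
pin1 0.87 [310.2, 125.0] [0.5191 0.0138]
pin1 0.56 [374.1, 123.2] [0.5199 0.0907]
board1_grip 0.59 [184.0, 139.3] [ 0.5284 -0.1325]
board1_hole 0.84 [186.7, 112.0] [ 0.4976 -0.1307]
```

View pics/w1.png

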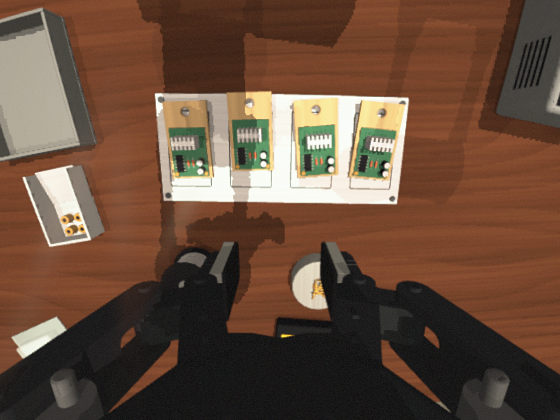

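Run:
```python
from h import *
m=r.camera_model('wrist')
for uv in [(156,94),(408,97.5),(163,201),(399,204)]: print(np.round(at('wrist',uv,.012,m),4))
im=cv2.imread('pics/w1.png')
cv2.imwrite('pics/w1c.png',cv2.resize(im[85:210,145:415],None,fx=2.9,fy=2.9,interpolation=cv2.INTER_CUBIC))
c=np.array([.5465,-.028]); a=np.radians(-2.5)
```

```text
[ 0.4749 -0.1661  0.012 ]
[0.4908 0.1319 0.012 ]
[ 0.605  -0.1754  0.012 ]
[0.6213 0.1287 0.012 ]
```

View pics/w1c.png

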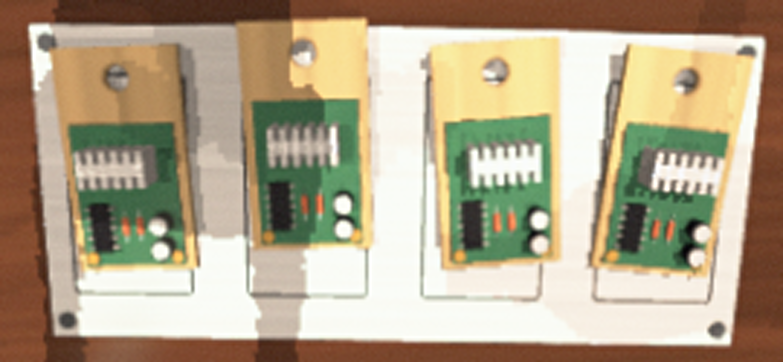

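Run:
```python
from h import *
im=save('side','s1'); cv2.imwrite('pics/s1c.png',cv2.resize(im[180:260,235:355],None,fx=6.5,fy=6.5,interpolation=cv2.INTER_CUBIC))
im=save('top','t1'); cv2.imwrite('pics/t1c.png',cv2.resize(im[160:230,200:320],None,fx=6.5,fy=6.5,interpolation=cv2.INTER_CUBIC))
m=r.camera_model('wrist'); save('wrist','w2'); s=r.state(); print(s['position'],m['pose'])
```

```text
[ 0.58853026 -0.02656972  0.22977619] [[ 4.05015149e-02  9.64426850e-01  2.61228787e-01  5.21809689e-01]
 [ 9.99179240e-01 -3.92729876e-02 -9.92367350e-03 -2.27410396e-02]
 [ 6.88577733e-04  2.61416304e-01 -9.65225902e-01  3.72889407e-01]
 [ 0.00000000e+00  0.00000000e+00  0.00000000e+00  1.00000000e+00]]
```

View pics/s1c.png

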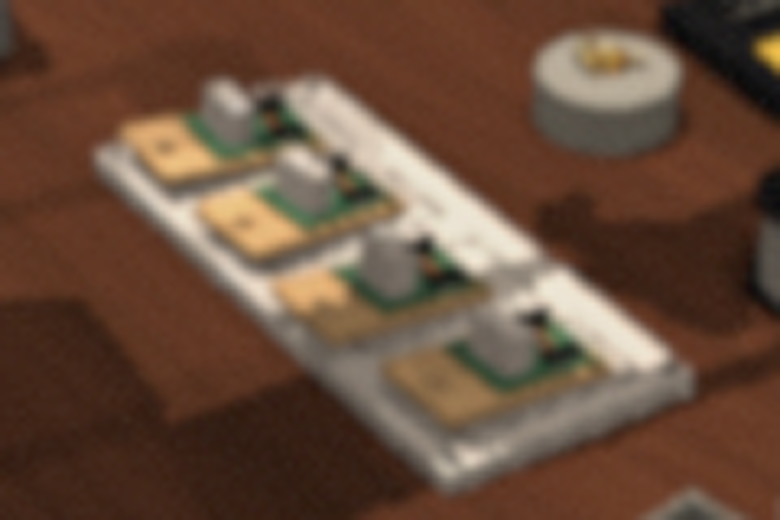

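View pics/w2.png

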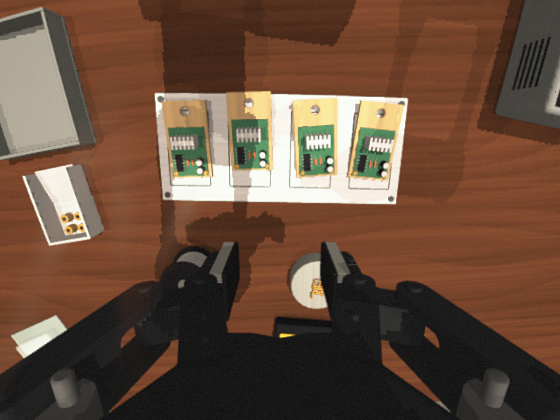

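Run:
```python
from h import *
for uv in [(283.5,192.3),(250.1,203.5),(341.2,235.5),(303.5,250.8)]: print('side',np.round(at('side',uv,.012),4))
for uv in [(156,94),(407,97.5),(163,201),(399,204)]: print('w',np.round(at('wrist',uv,.012),4))
m=r.camera_model('wrist')
# self check: where should fingertip region be; project TCP
print(proj('wrist',r.state()['position'],m))
```

```text
side [0.6192 0.1197 0.012 ]
side [0.4932 0.1272 0.012 ]
side [ 0.6093 -0.1718  0.012 ]
side [ 0.4798 -0.1623  0.012 ]
w [ 0.4755 -0.1666  0.012 ]
w [0.4914 0.1302 0.012 ]
w [ 0.6056 -0.176   0.012 ]
w [0.622  0.1281 0.012 ]
[277.38111068 257.31838401]
```

View pics/t1c.png

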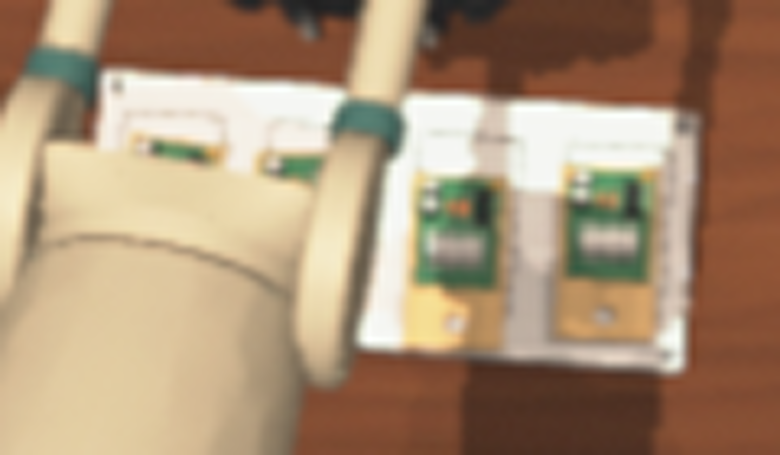

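Run:
```python
from h import *
m=r.camera_model('wrist')
c=np.array([.549,-.0215]); a=np.radians(-3.0); Rj=np.array([[np.cos(a),-np.sin(a)],[np.sin(a),np.cos(a)]])
f=lambda p:(145+p[0]/2.9,85+p[1]/2.9)
for i,(s,h,e1,e2) in enumerate([((112,165),(117,77),(53,45),(72,265)),((303,145),(302,52),(238,22),(252,245)),((507,163),(495,71),(432,40),(446,265)),((682,170),(685,81),(628,45),(592,262))]):
    S=at('wrist',f(s),.043,m)[:2];H=at('wrist',f(h),.0245,m)[:2]
    E1=at('wrist',f(e1),.0255,m)[:2];E2=at('wrist',f(e2),.018,m)[:2]
    v=E2-E1
    pin=np.array([-.033,-.1125+.075*i])
    print(i+1,'sink',np.round(S,4),'jig',np.round((S-c)@Rj,4),'hole jig',np.round((H-c)@Rj,4),'pin-hole',np.round((pin-(H-c)@Rj)*1000,1),'edge yaw',np.degrees(np.arctan2(v[1],v[0])).round(1))
```

```text
1 sink [ 0.5317 -0.13  ] jig [-0.0116 -0.1092] hole jig [-0.0451 -0.111 ] pin-hole [12.1 -1.5] edge yaw -4.3
2 sink [ 0.5277 -0.0559] jig [-0.0195 -0.0355] hole jig [-0.0548 -0.0373] pin-hole [21.8 -0.2] edge yaw -1.7
3 sink [0.5375 0.0217] jig [-0.0137  0.0425] hole jig [-0.0486  0.0388] pin-hole [15.6 -1.3] edge yaw 2.4
4 sink [0.5425 0.0894] jig [-0.0123  0.1104] hole jig [-0.0463  0.1147] pin-hole [13.3 -2.2] edge yaw -7.3
```

Run:
```python
from h import *
inc([.531,-.130,.09],down(-4))
```

```text
INC [13.97, -10.57, -5.33] [1.63, 0.03, -0.01]
```

Emit:
move_arm(increments=[[[5,-10.5,-5.3],[1.6,0,0],0],[[5,-10.5,-5.3],[1.6,0,0],0],[[5,-10.5,-5.3],[1.6,0,0],0],[[12,-10.5,-5.3],[1.6,0,0],0],[[14,-10.5,-5.3],[1.6,0,0],0],[[14,-10.5,-5.3],[1.6,0,0],0],[[14,-10.5,-5.3],[1.6,0,0],0],[[14,-10.5,-5.3],[1.6,0,0],0],[[14,-10.5,-5.3],[1.6,0,0],0]])

```text
time_s: 3.47
position: [0.5338, -0.1305, 0.0917]
ee_rot: [[0.004, 0.07, 0.998], [-0.002, 0.998, -0.07], [-1.0, -0.001, 0.005]]
contact_force: [0.9, -0.6, 0.7]
opening: 0.043
```

Run:
```python
from h import *
m=r.camera_model('wrist'); save('wrist','w3'); print(r.state()['position'])
S=[.5317,-.13,.043]; print(proj('wrist',S,m), proj('wrist',r.state()['position'],m))
for l in ['board1_grip','board1_hole','pin1']:
    for d in r.tip_of('wrist',l):print(l,d)
```

```text
[ 0.533843   -0.13048955  0.09182885]
[278.39933447 224.22258615] [277.42442935 257.50882085]
board1_grip {'uv': [271.5, 219.0], 'p': 0.78}
board1_grip {'uv': [270.0, 175.8], 'p': 0.33}
board1_hole {'uv': [270.1, 170.0], 'p': 0.88}
pin1 {'uv': [270.8, 178.4], 'p': 0.73}
```

View pics/w3.png

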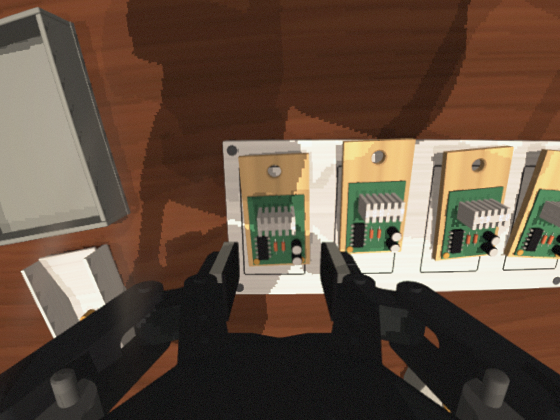

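Run:
```python
from h import *
im=cv2.imread('pics/w3.png')
cv2.imwrite('pics/w3c.png',cv2.resize(im[130:300,215:345],None,fx=3.5,fy=3.5,interpolation=cv2.INTER_CUBIC))
```

```text
(no output)
```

View pics/w3c.png

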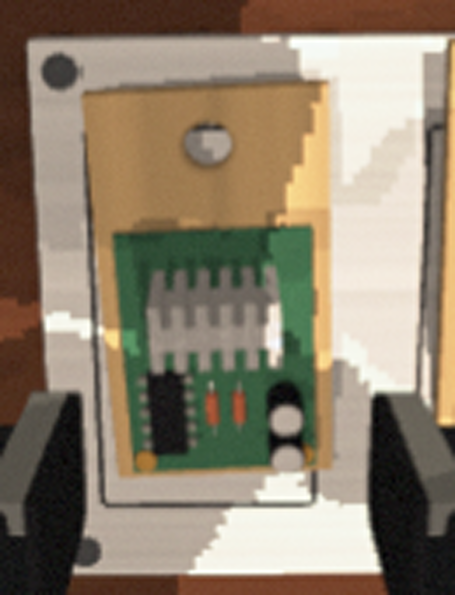

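```bash
cat >> h.py <<'E'
def crop_pts(m,pts,x0,y0,f,zs):
    return [at('wrist',(x0+p[0]/f,y0+p[1]/f),z,m)[:2] for p,z in zip(pts,zs)]
E
python3 - <<'E'
from h import *
m=r.camera_model('wrist')
P=crop_pts(m,[(28,38),(105,503),(315,503),(209,145),(215,305),(88,95),(118,472),(328,82),(328,468)],215,130,3.5,[.012,.012,.012,.0245,.043,.0255,.018,.0255,.018])
for n,p in zip('jTL oL oR hole sink e1 e2 f1 f2'.split(),P): print(n,np.round(p,4))
a=np.radians(-3.0); Rj=np.array([[np.cos(a),-np.sin(a)],[np.sin(a),np.cos(a)]])
print('ctr from TL',P[0]-Rj@[-.065,-.15], 'ctr from outl',(P[1]+P[2])/2-Rj@[.0455,-.1125])
v=P[2]-P[1];print('yaw o',np.degrees(np.arctan2(-v[0],v[1])),np.linalg.norm(v))
for i in (5,7):
  v=P[i+1]-P[i];print('yaw b',np.degrees(np.arctan2(v[1],v[0])))
v=P[4]-P[3];print('yaw b',np.degrees(np.arctan2(v[1],v[0])),np.linalg.norm(v))
print('pin',(P[1]+P[2])/2-Rj@[.0785,0],'pin-hole jig',Rj.T@((P[1]+P[2])/2-Rj@[.0785,0]-P[3]))
E
```

```text
jTL [ 0.4727 -0.1674]
oL [ 0.5832 -0.1621]
oR [ 0.5867 -0.1114]
hole [ 0.4965 -0.1302]
sink [ 0.5253 -0.1309]
e1 [ 0.4845 -0.154 ]
e2 [ 0.5722 -0.1572]
f1 [ 0.4852 -0.1052]
f2 [ 0.5746 -0.1083]
ctr from TL [ 0.54542458 -0.02105559] ctr from outl [ 0.54536322 -0.0219911 ]
yaw o -3.942143442230461 0.050800640811890715
yaw b -2.1012274453751427
yaw b -1.9778164828066638
yaw b -1.297720572477735 0.028826318865271913
pin [ 0.50652065 -0.13260984] pin-hole jig [ 0.01012207 -0.00185861]
```

Run:
```python
from h import *
inc([.530,-.131,.029],down(-2.5))
```

```text
INC [6.2, -0.07, -0.31] [-1.52, 0.2, 0.06]
```

Emit:
move_arm(increments=[[[2,0,-0.3],[-1.5,0.2,0],0],[[4,0,-0.3],[-1.5,0.2,0],0],[[5,0,-0.3],[-1.5,0.2,0],0],[[5.7,0,-0.3],[-1.5,0.2,0],0],[[6.2,0,-0.3],[-1.5,0.2,0],0],[[6.2,0,-0.3],[-1.5,0.2,0],0],[[6.2,0,-0.3],[-1.5,0.2,0],0]], newtons=20)

```text
time_s: 4.25
position: [0.5291, -0.1303, 0.0277]
ee_rot: [[-0.003, 0.045, 0.999], [-0.0, 0.999, -0.045], [-1.0, -0.0, -0.003]]
contact_force: [-0.5, 0.5, -0.5]
opening: 0.0425
```

Run:
```python
from h import *
m=r.camera_model('wrist'); save('wrist','w4'); s=r.state();print(s['position'],s['contact_force'])
```

```text
[ 0.52926652 -0.13036959  0.02791927] [ 0.23098009 -0.29729355  0.06205028]
```

View pics/w4.png

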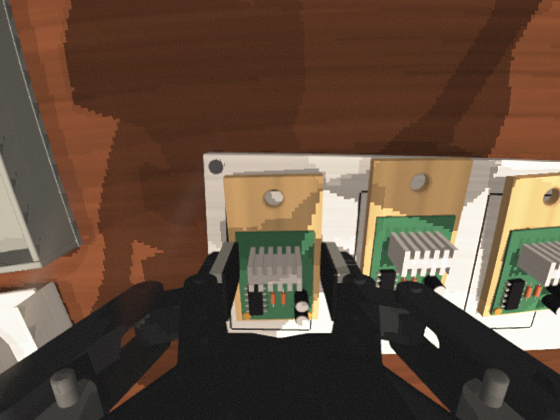

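Emit:
move_arm(increments=[[[0,0,0],[0,0,0],0.3],[[0,0,0],[0,0,0],0.4],[[0,0,0],[0,0,0],0.5],[[0,0,0],[0,0,0],0.7],[[0,0,0],[0,0,0],0.7],[[0,0,0],[0,0,0],0.7]], newtons=20)

```text
time_s: 4.8
position: [0.5293, -0.1304, 0.028]
ee_rot: [[-0.002, 0.045, 0.999], [-0.0, 0.999, -0.045], [-1.0, -0.0, -0.002]]
contact_force: [0.2, -0.2, 4.6]
opening: 0.0253
```

```bash
cat >> h.py <<'E'
def look(n,x0=200,y0=130,x1=360,y1=290,f=3.5):
    im=save('wrist',n); s=r.state(); print(round(s['time_s'],2),np.round(s['position'],4),np.round(s['contact_force'],1),s['opening'])
    cv2.imwrite('pics/%sc.png'%n,cv2.resize(im[y0:y1,x0:x1],None,fx=f,fy=f,interpolation=cv2.INTER_CUBIC))
E
python3 - <<'E'
from h import *
look('w5')
E
```

```text
4.85 [ 0.5293 -0.1304  0.028 ] [0.2 0.2 5.8] 0.025509400965039793
```

View pics/w5c.png

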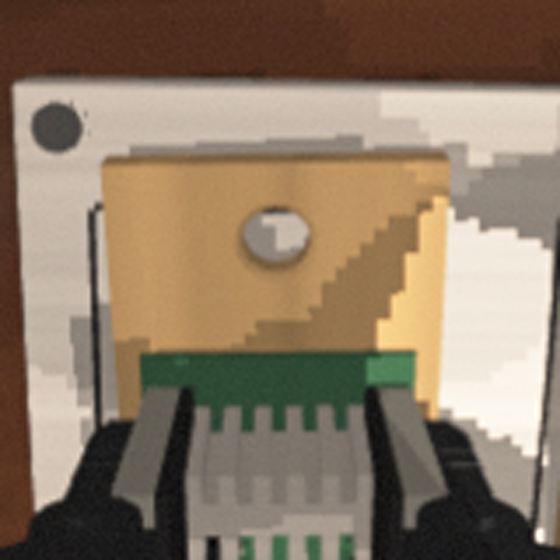

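```bash
cat >> h.py <<'E'
def rel(m,hole,x0,y0,f,corners,zh=.0245):
    # corners: list of (crop px, jig xy)
    a=np.radians(-3.3); Rj=np.array([[np.cos(a),-np.sin(a)],[np.sin(a),np.cos(a)]])
    H=crop_pts(m,[hole],x0,y0,f,[zh])[0]
    print('hole',np.round(H,4))
    for px,j,pin in corners:
        C=crop_pts(m,[px],x0,y0,f,[.012])[0]
        print('ctr',np.round(C-Rj@j,4),'hole-in-jig',np.round(np.array(j)+Rj.T@(H-C),4),'pin-hole mm',np.round((np.array(pin)-np.array(j)-Rj.T@(H-C))*1e3,1))
E
python3 - <<'E'
from h import *
m=r.camera_model('wrist')
rel(m,(277,238),200,130,3.5,[((13,82),(-.065,-.15),(-.033,-.1125)),((93,207),(-.0455,-.138),(-.033,-.1125))])
E
```

```text
hole [ 0.4976 -0.1281]
ctr [ 0.5474 -0.022 ] hole-in-jig [-0.0436 -0.1088] pin-hole mm [10.6 -3.7]
ctr [ 0.5475 -0.0222] hole-in-jig [-0.0438 -0.1086] pin-hole mm [10.8 -3.9]
```

Emit:
move_arm(increments=[[[-0.1,0,0],[0,0,0],0.7],[[-0.1,-0.1,0.3],[0.4,0,0],0.7],[[-0.1,-0.2,0.6],[0.8,0,0],0.7],[[-0.1,-0.35,0.8],[0.8,0,0],0.7],[[-0.1,-0.35,0.9],[0.8,0,0],0.7],[[-0.1,-0.35,0.9],[0.8,0,0],0.7]])

```text
time_s: 5.35
position: [0.538, -0.1343, 0.028]
ee_rot: [[-0.003, 0.059, 0.998], [-0.0, 0.998, -0.059], [-1.0, -0.0, -0.003]]
contact_force: [0.3, -0.6, 0.6]
opening: 0.0255
```

Run:
```python
from h import *
look('w6')
```

```text
5.4 [ 0.538  -0.1343  0.028 ] [ 0.6 -0.7  0. ] 0.025377852663833026
```

View pics/w6c.png

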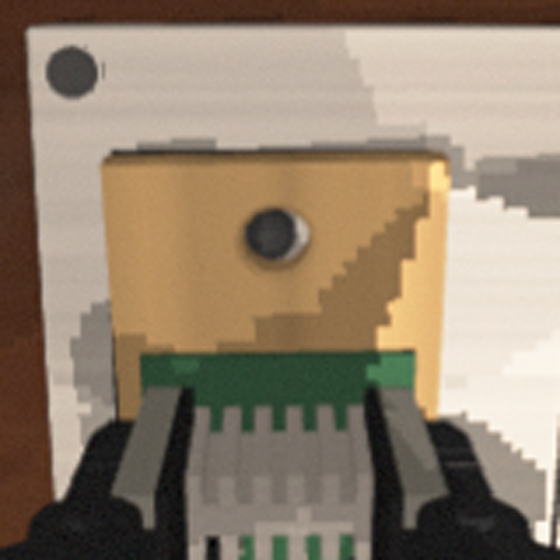

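Emit:
move_arm(increments=[[[0,-0.08,0],[0,0,0],0.7],[[0,-0.08,0],[0,0,0],0.7],[[0,-0.08,0],[0,0,0],0.25],[[0,-0.08,0],[0,0,0],0.25],[[0,-0.08,0],[0,0,0],0.25],[[0,-0.08,0],[0,0,0],0.25],[[0,-0.08,0],[0,0,0],0.25]])

```text
time_s: 5.98
position: [0.5374, -0.1348, 0.0283]
ee_rot: [[-0.003, 0.059, 0.998], [0.0, 0.998, -0.059], [-1.0, 0.0, -0.003]]
contact_force: [0.4, 0.6, -0.3]
opening: 0.0322
```

Run:
```python
from h import *
look('w7')
```

```text
6.03 [ 0.5374 -0.1348  0.0283] [-0.1 -0.8  0.1] 0.031838295184425554
```

View pics/w7c.png

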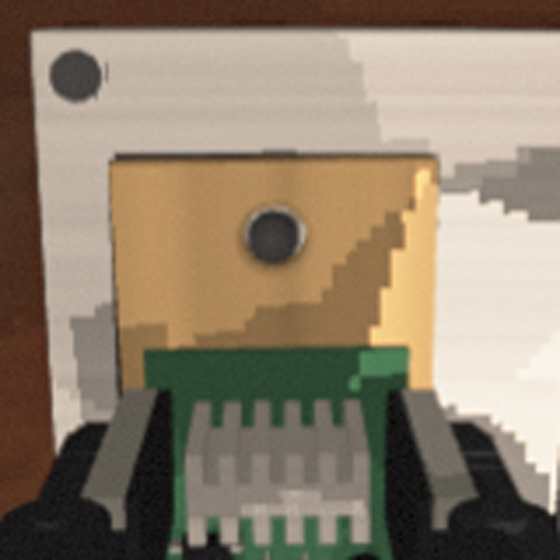

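Run:
```python
from h import *
inc([.527,-.0565,.09],down(-2.5))
```

```text
INC [-6.17, 7.76, -1.52] [-0.86, -0.2, -0.0]
```

Emit:
move_arm(increments=[[[-2,0,0],[0,0,0],0.1],[[-5,0,0],[0,0,0],0],[[-6.2,0,0],[0,0,0],0],[[-6.2,3,-1.5],[-0.9,0,0],0],[[-6.2,7.8,-1.5],[-0.9,-0.2,0],0],[[-6.2,7.8,-1.5],[-0.9,-0.2,0],0],[[-6.2,7.8,-1.5],[-0.9,-0.2,0],0],[[-6.2,7.8,-1.5],[-0.9,-0.2,0],0]])

```text
time_s: 6.7
position: [0.5275, -0.0561, 0.0904]
ee_rot: [[0.001, 0.041, 0.999], [-0.001, 0.999, -0.041], [-1.0, -0.001, 0.001]]
contact_force: [-0.2, 0.6, 0.1]
opening: 0.0426
```

Run:
```python
from h import *
look('w8',160,130,360,300,4)
```

```text
6.75 [ 0.5276 -0.0567  0.0904] [-0.4 -0.2  0.8] 0.042510479043593626
```

View pics/w8c.png

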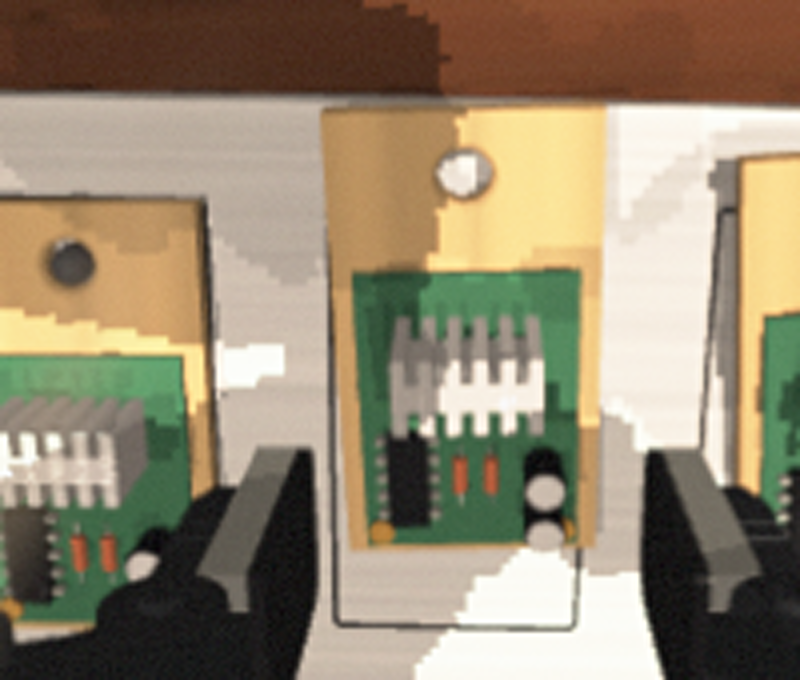

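Run:
```python
from h import *
m=r.camera_model('wrist')
rel(m,(465,174),160,130,4,[((335,623),(.0455,-.063),(-.033,-.0375)),((576,629),(.0455,-.012),(-.033,-.0375))])
print(crop_pts(m,[(468,365)],160,130,4,[.043]))
P=crop_pts(m,[(322,112),(352,547),(605,108),(594,545)],160,130,4,[.0255,.018,.0255,.018])
for i in (0,2):
  v=P[i+1]-P[i];print('yaw b',np.degrees(np.arctan2(v[1],v[0])))
inc([.5255,-.0575,.029],down(-2.5))
```

```text
hole [ 0.4925 -0.0565]
ctr [ 0.5476 -0.0232] hole-in-jig [-0.0531 -0.0364] pin-hole mm [20.1 -1.1]
ctr [ 0.5482 -0.0227] hole-in-jig [-0.0537 -0.0369] pin-hole mm [20.7 -0.6]
[array([ 0.52266118, -0.05710573])]
yaw b -1.074332777926247
yaw b -1.666500018426322
INC [6.13, -0.08, -0.21] [0.07, 0.03, 0.04]
```

Emit:
move_arm(increments=[[[2,-0.1,-0.2],[-1,0,0],0],[[4,-0.1,-0.2],[-1,0,0],0],[[5,-0.1,-0.2],[-1,0,0],0],[[5.7,-0.1,-0.2],[-1,0,0],0],[[5.95,-0.1,-0.2],[-1,0,0],0],[[5.95,-0.1,-0.2],[-1,0,0],0],[[5.95,-0.1,-0.2],[-1,0,0],0.3],[[5.95,-0.1,-0.2],[-1,0,0],0.4],[[5.95,-0.1,-0.2],[-1,0,0],0.6],[[5.95,-0.1,-0.2],[-1,0,0],0.7],[[5.95,-0.1,-0.2],[-1,0,0],0.7],[[5.95,-0.1,-0.2],[-1,0,0],0.7]])

```text
time_s: 7.75
position: [0.5259, -0.0572, 0.0314]
ee_rot: [[0.002, 0.025, 1.0], [-0.001, 1.0, -0.025], [-1.0, -0.001, 0.002]]
contact_force: [0.4, -1.8, 1.9]
opening: 0.0254
```

Run:
```python
from h import *
look('w9',180,110,360,290,3.3)
```

```text
7.8 [ 0.5259 -0.0572  0.0314] [ 0.7 -0.7  2.6] 0.02543958860343833
```

View pics/w9c.png

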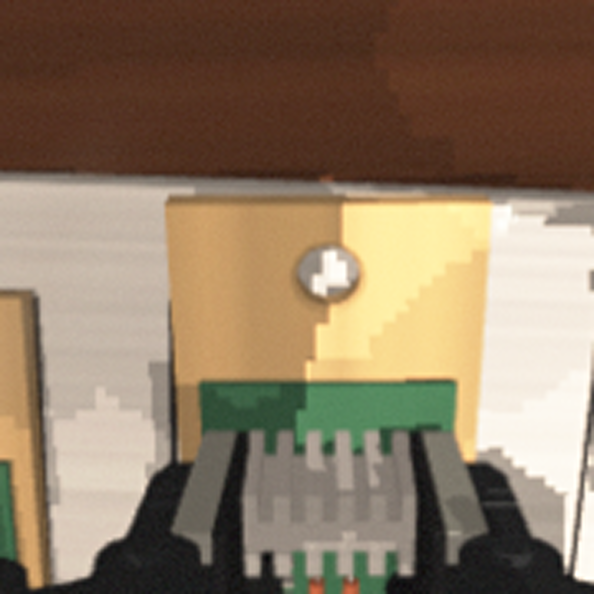

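Emit:
move_arm(increments=[[[0,0,0.4],[0,0,0],0.7],[[0,-0.1,0.8],[0.5,0,0],0.7],[[0.05,-0.15,1.2],[1,0,0],0.7],[[0.1,-0.2,1.5],[1.5,0,0],0.7],[[0.1,-0.25,1.8],[1.9,0,0],0.7],[[0.1,-0.25,1.9],[1.9,0,0],0.7],[[0.1,-0.25,1.9],[1.9,0,0],0.7]])

```text
time_s: 8.38
position: [0.5427, -0.0595, 0.0301]
ee_rot: [[-0.003, 0.059, 0.998], [0.001, 0.998, -0.059], [-1.0, 0.001, -0.003]]
contact_force: [-2.8, 1.1, 6.1]
opening: 0.0257
```

Run:
```python
from h import *
look('w10',180,110,360,290,3.3)
```

```text
8.43 [ 0.5427 -0.0595  0.0301] [-3.2  1.   6.4] 0.025352079300392197
```

View pics/w10c.png

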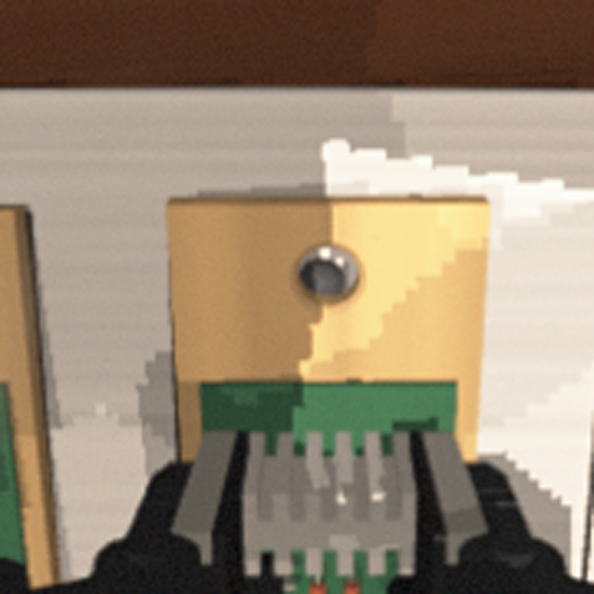

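Emit:
move_arm(increments=[[[0,0,0.15],[0,0,0],0.7],[[0,0,0.15],[0,0,0],0.7],[[0,0,0.15],[0,0,0],0.25],[[0,0,0.15],[0,0,0],0.25],[[0,0,0.15],[0,0,0],0.25],[[0,0,0.15],[0,0,0],0.25]])

```text
time_s: 8.93
position: [0.5456, -0.06, 0.0296]
ee_rot: [[-0.0, 0.059, 0.998], [0.0, 0.998, -0.059], [-1.0, 0.0, -0.0]]
contact_force: [0.3, -0.1, -0.3]
opening: 0.0322
```

Run:
```python
from h import *
look('w11',180,110,360,290,3.3)
```

```text
8.98 [ 0.5456 -0.06    0.0296] [0.  0.5 0.8] 0.0321214848420106
```

View pics/w11c.png

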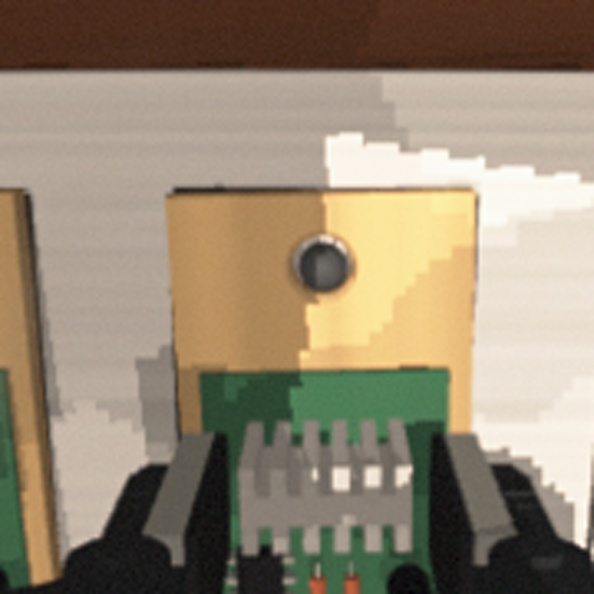

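Run:
```python
from h import *
inc([.5355,.021,.09],down(-0.5))
```

```text
INC [-6.04, 8.03, -1.49] [-2.87, -0.01, -0.01]
```

Emit:
move_arm(increments=[[[-2,0,0],[0,0,0],0.1],[[-5,0,0],[0,0,0],0],[[-6,0,0],[0,0,0],0],[[-6,3,-1.5],[-2.9,0,0],0],[[-6,8,-1.5],[-2.9,0,0],0],[[-6,8,-1.5],[-2.9,0,0],0],[[-6,8,-1.5],[-2.9,0,0],0],[[-6,8,-1.5],[-2.9,0,0],0]])

```text
time_s: 9.65
position: [0.5354, 0.0207, 0.0896]
ee_rot: [[0.0, 0.006, 1.0], [-0.001, 1.0, -0.006], [-1.0, -0.001, 0.0]]
contact_force: [-0.7, 0.1, -0.1]
opening: 0.0426
```

Run:
```python
from h import *
look('w12',180,130,380,300,4)
```

```text
9.7 [0.5355 0.02   0.0896] [-0.7 -0.3  0.5] 0.042783294684953344
```

View pics/w12c.png

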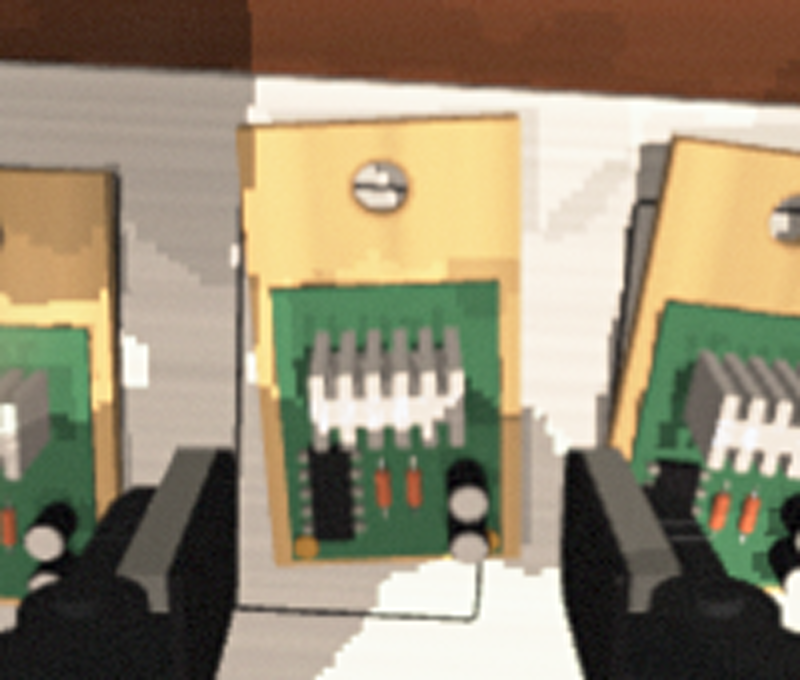

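Run:
```python
from h import *
m=r.camera_model('wrist')
rel(m,(381,187),180,130,4,[((478,618),(.0455,.063),(-.033,.0375))])
P=crop_pts(m,[(238,128),(276,563),(520,116),(518,557)],180,130,4,[.0255,.018,.0255,.018])
for i in (0,2):
  v=P[i+1]-P[i];print('yaw b',np.degrees(np.arctan2(v[1],v[0])))
print(crop_pts(m,[(387,365)],180,130,4,[.043]))
```

```text
hole [0.5026 0.0183]
ctr [ 0.5479 -0.0225] hole-in-jig [-0.0476  0.0382] pin-hole mm [14.6 -0.7]
yaw b 1.890869467393861
yaw b 1.4360973070697947
[array([0.53034026, 0.01932755])]
```

Emit:
move_arm(increments=[[[2,-0.1,0],[-2.2,0,0],0],[[4,-0.1,0],[-2.2,0,0],0],[[5,-0.1,0],[-2.2,0,0],0],[[5.7,-0.1,0],[-2.2,0,0],0],[[5.9,-0.1,0],[-2.2,0,0],0],[[5.9,-0.1,0],[-2.2,0,0],0],[[5.9,-0.1,0],[-2.2,0,0],0.3],[[5.9,-0.1,0],[-2.2,0,0],0.4],[[5.9,-0.1,0],[-2.2,0,0],0.6],[[5.9,-0.1,0],[-2.2,0,0],0.7],[[5.9,-0.1,0],[-2.2,0,0],0.7],[[5.9,-0.1,0],[-2.2,0,0],0.7]])

```text
time_s: 10.7
position: [0.5361, 0.0195, 0.0315]
ee_rot: [[0.002, -0.031, 1.0], [-0.0, 1.0, 0.031], [-1.0, -0.0, 0.002]]
contact_force: [0.6, -0.7, 2.7]
opening: 0.0252
```

Run:
```python
from h import *
look('w13',180,110,360,290,3.3)
inc([.5355+.0135,0.0149,.029],down(-3.3))
```

```text
10.75 [0.536  0.0195 0.0315] [ 1.1 -1.4  3.3] 0.02512917256594873
INC [0.25, -0.5, 1.28] [5.05, 0.1, 0.02]
```

View pics/w13c.png

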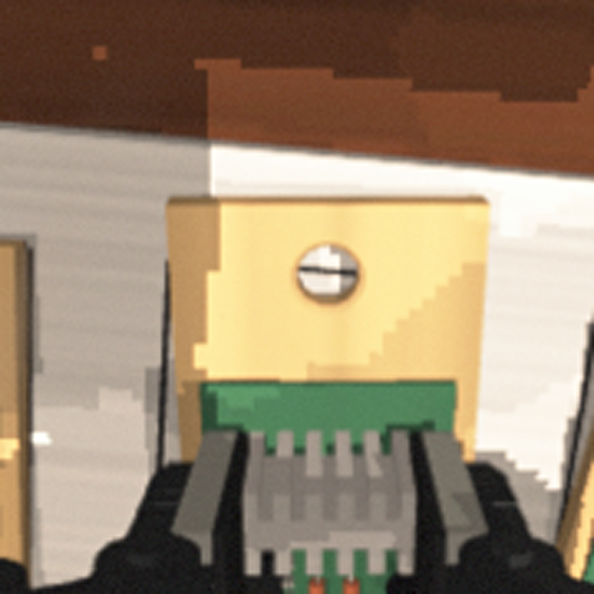

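Emit:
move_arm(increments=[[[0,-0.1,0.3],[1,0,0],0.7],[[0,-0.2,0.6],[2,0,0],0.7],[[0.05,-0.3,0.9],[3,0,0],0.7],[[0.1,-0.4,1.1],[4,0,0],0.7],[[0.1,-0.5,1.3],[5,0,0],0.7],[[0.1,-0.5,1.4],[5,0,0],0.7],[[0.1,-0.5,1.4],[5,0,0],0.7]])

```text
time_s: 11.33
position: [0.5443, 0.0164, 0.0306]
ee_rot: [[-0.01, 0.057, 0.998], [0.002, 0.998, -0.057], [-1.0, 0.002, -0.01]]
contact_force: [-10.3, 2.0, 15.8]
opening: 0.0255
```

Run:
```python
from h import *
look('w14',180,110,360,290,3.3)
```

```text
11.38 [0.5444 0.0163 0.0306] [-9.3  1.  16.4] 0.02576574789976632
```

View pics/w14c.png

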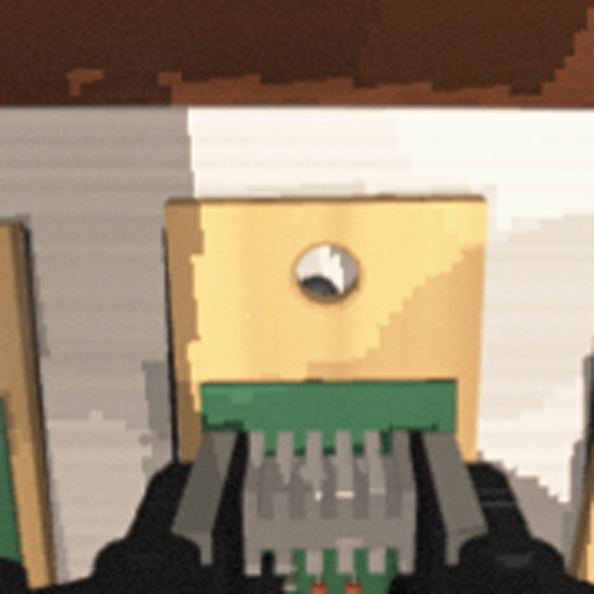

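Emit:
move_arm(increments=[[[-0.2,0,0],[0,0,0],0.7],[[-0.2,0,0],[0,0,0],0.7],[[-0.2,0,0],[0,0,0],0.7],[[-0.2,0,0],[0,0,0],0.7]])

```text
time_s: 11.72
position: [0.5495, 0.0151, 0.0314]
ee_rot: [[-0.0, 0.057, 0.998], [0.0, 0.998, -0.057], [-1.0, 0.0, -0.0]]
contact_force: [0.4, -0.3, -1.6]
opening: 0.0254
```

Run:
```python
from h import *
look('w15',180,110,360,290,3.3)
```

```text
11.77 [0.5495 0.0151 0.0314] [-0.2 -0.4 -0.4] 0.025522136391562096
```

View pics/w15c.png

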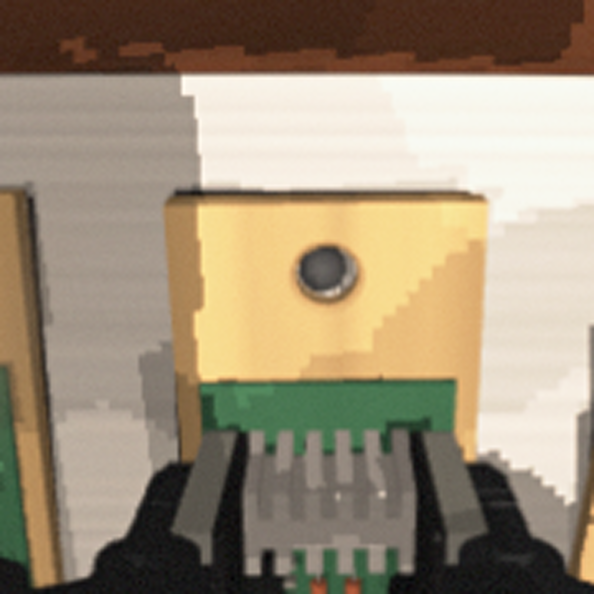

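Emit:
move_arm(increments=[[[0,0,0],[0,0,0],0.25],[[0,0,0],[0,0,0],0.25],[[0,0,0],[0,0,0],0.25],[[0,0,0],[0,0,0],0.25]])

```text
time_s: 12.1
position: [0.5496, 0.0151, 0.0318]
ee_rot: [[0.0, 0.057, 0.998], [0.0, 0.998, -0.057], [-1.0, 0.0, 0.0]]
contact_force: [-0.2, 0.1, -0.3]
opening: 0.0319
```

Run:
```python
from h import *
look('w16',180,110,360,290,3.3)
inc([.541,.091,.09],down(-5))
```

```text
12.15 [0.5495 0.0151 0.0318] [ 0.8 -0.1 -0.3] 0.031940755174299
INC [-5.82, 7.53, -1.28] [1.73, 0.0, -0.01]
```

View pics/w16c.png

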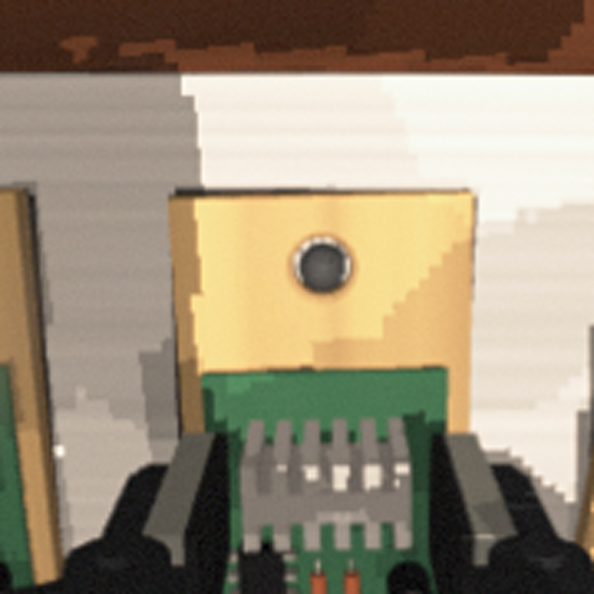

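Board 3 dropped home. On to board 4.

Emit:
move_arm(increments=[[[-2,0,0],[0,0,0],0.1],[[-5,0,0],[0,0,0],0],[[-5.8,0,0],[0,0,0],0],[[-5.8,3,-1.3],[1.7,0,0],0],[[-5.8,7.5,-1.3],[1.7,0,0],0],[[-5.8,7.5,-1.3],[1.7,0,0],0],[[-5.8,7.5,-1.3],[1.7,0,0],0],[[-5.8,7.5,-1.3],[1.7,0,0],0]])

```text
time_s: 12.82
position: [0.5406, 0.0907, 0.0896]
ee_rot: [[-0.0, 0.085, 0.996], [-0.001, 0.996, -0.085], [-1.0, -0.001, -0.0]]
contact_force: [0.1, 0.2, -0.6]
opening: 0.043
```

Run:
```python
from h import *
look('w17',180,130,380,300,4)
```

```text
12.87 [0.5407 0.0901 0.0896] [-0.1  0.7  0.1] 0.042754266399157276
```

View pics/w17c.png

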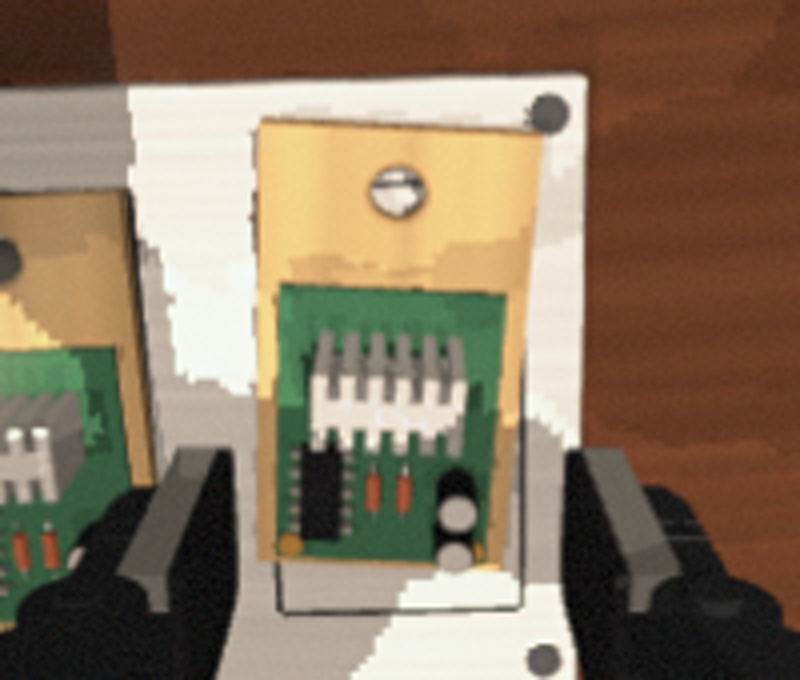

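Run:
```python
from h import *
m=r.camera_model('wrist')
rel(m,(397,191),180,130,4,[((281,612),(.0455,.087),(-.033,.1125)),((521,608),(.0455,.138),(-.033,.1125))])
P=crop_pts(m,[(257,122),(260,560),(545,130),(500,572)],180,130,4,[.0255,.018,.0255,.018])
for i in (0,2):
  v=P[i+1]-P[i];print('yaw b',np.degrees(np.arctan2(v[1],v[0])))
print(crop_pts(m,[(388,370)],180,130,4,[.043]))
```

```text
hole [0.5087 0.0938]
ctr [ 0.5479 -0.0229] hole-in-jig [-0.0458  0.1142] pin-hole mm [12.8 -1.7]
ctr [ 0.5483 -0.023 ] hole-in-jig [-0.0463  0.1143] pin-hole mm [13.3 -1.8]
yaw b -6.895777501397541
yaw b -8.208330170180151
[array([0.53630285, 0.0898773 ])]
```

Emit:
move_arm(increments=[[[2,-0.05,0],[2.6,0,0],0],[[4,-0.05,0],[2.6,0,0],0],[[5,-0.05,0],[2.6,0,0],0],[[5.7,-0.05,0],[2.6,0,0],0],[[5.85,-0.05,0],[2.6,0,0],0],[[5.85,-0.05,0],[2.6,0,0],0],[[5.85,-0.05,0],[2.6,0,0],0.3],[[5.85,-0.05,0],[2.6,0,0],0.4],[[5.85,-0.05,0],[2.6,0,0],0.6],[[5.85,-0.05,0],[2.6,0,0],0.7],[[5.85,-0.05,0],[2.6,0,0],0.7],[[5.85,-0.05,0],[2.6,0,0],0.7]])

```text
time_s: 13.87
position: [0.5415, 0.0901, 0.0321]
ee_rot: [[0.002, 0.131, 0.991], [-0.0, 0.991, -0.131], [-1.0, 0.0, 0.002]]
contact_force: [0.1, -1.9, 4.1]
opening: 0.0255
```

Run:
```python
from h import *
look('w18',180,110,360,290,3.3)
inc([.5543,0.0895,.0315],down(-3.3))
```

```text
13.92 [0.5415 0.0901 0.032 ] [ 0.7 -1.7  4.5] 0.02533903724057039
INC [0.06, 0.11, 1.28] [-4.25, 0.11, -0.0]
```

View pics/w18c.png

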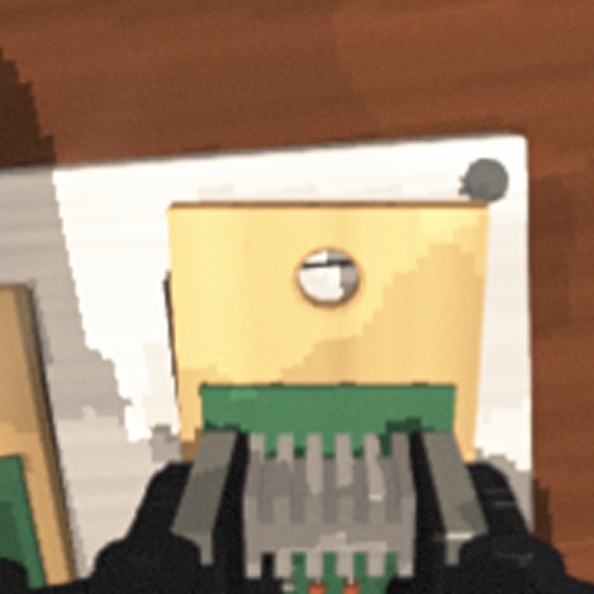

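Raise slightly to relieve the pressing, then along.

Emit:
move_arm(increments=[[[-0.1,0,0.1],[0,0,0],0.7],[[-0.1,0,0.4],[-1,0,0],0.7],[[-0.1,0.05,0.7],[-2,0,0],0.7],[[-0.1,0.1,1],[-3,0,0],0.7],[[-0.1,0.1,1.2],[-4.2,0,0],0.7],[[-0.1,0.1,1.3],[-4.2,0,0],0.7],[[-0.1,0.1,1.3],[-4.2,0,0],0.7]])

```text
time_s: 14.5
position: [0.5542, 0.0896, 0.0321]
ee_rot: [[0.0, 0.059, 0.998], [0.0, 0.998, -0.059], [-1.0, 0.0, 0.0]]
contact_force: [0.4, -0.5, -1.7]
opening: 0.0251
```

Run:
```python
from h import *
look('w19',180,110,360,290,3.3)
```

```text
14.55 [0.5541 0.0895 0.0322] [ 0.8 -0.2 -0.2] 0.02490426389622576
```

View pics/w19c.png

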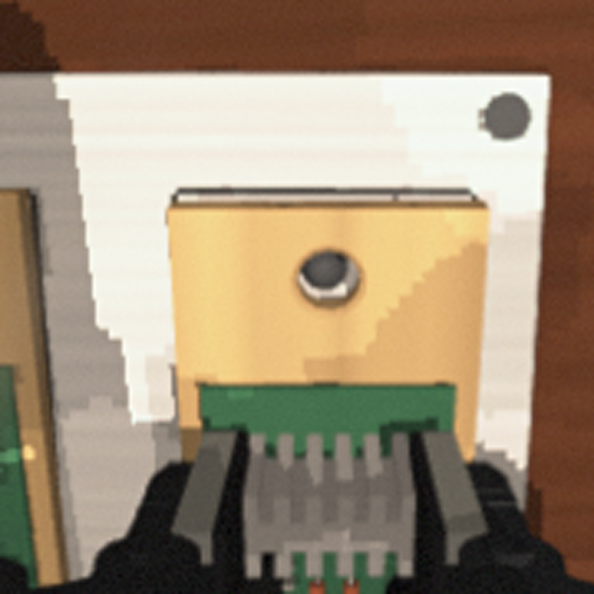

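Emit:
move_arm(increments=[[[0,0,-0.12],[0,0,0],0.7],[[0,0,-0.12],[0,0,0],0.7],[[0,0,-0.12],[0,0,0],0.25],[[0,0,-0.12],[0,0,0],0.25],[[0,0,-0.12],[0,0,0],0.25],[[0,0,-0.12],[0,0,0],0.25]])

```text
time_s: 15.05
position: [0.5526, 0.0896, 0.0324]
ee_rot: [[0.0, 0.059, 0.998], [0.0, 0.998, -0.059], [-1.0, 0.0, 0.0]]
contact_force: [0.1, -0.6, 1.2]
opening: 0.0321
```

Run:
```python
from h import *
look('w20',180,110,360,290,3.3)
inc([.595,-.03,.20],down(-3.3))
```

```text
15.1 [0.5526 0.0896 0.0324] [-0.8 -0.5 -0.1] 0.03186741918204349
INC [-16.76, -11.69, 4.94] [-0.06, 0.01, -0.01]
```

View pics/w20c.png

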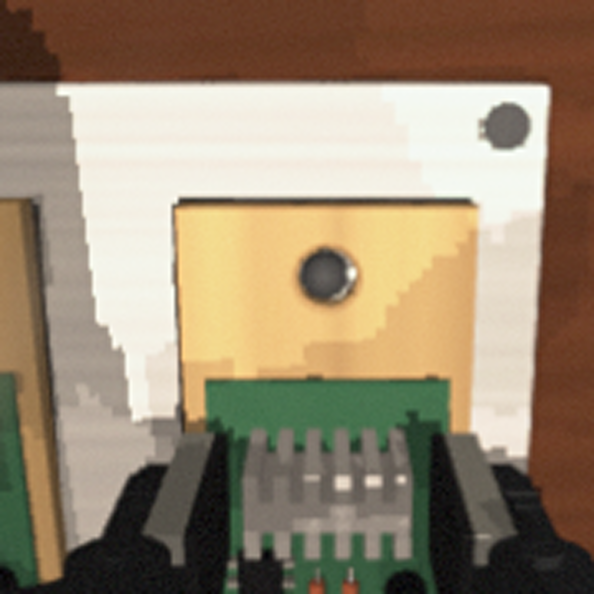

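Home. Now go up for an overview of the jig, and toward the scoop.

Emit:
move_arm(increments=[[[-3,0,0],[0,0,0],0.1],[[-7,0,0],[0,0,0],0],[[-12,-2,2],[0,0,0],0],[[-16.8,-11.7,4.9],[0,0,0],0],[[-16.8,-11.7,4.9],[0,0,0],0],[[-16.8,-11.7,4.9],[0,0,0],0],[[-16.8,-11.7,4.9],[0,0,0],0],[[-16.8,-11.7,4.9],[0,0,0],0],[[-16.8,-11.7,4.9],[0,0,0],0]])

```text
time_s: 15.85
position: [0.5938, -0.0298, 0.1997]
ee_rot: [[-0.001, 0.059, 0.998], [0.001, 0.998, -0.059], [-1.0, 0.001, -0.002]]
contact_force: [1.0, -0.2, -0.0]
opening: 0.0432
```

Run:
```python
from h import *
look('w21',130,80,430,230,2.6)
```

```text
15.9 [ 0.5934 -0.0292  0.1993] [ 0.3 -0.2  0.5] 0.04253590632145963
```

View pics/w21c.png

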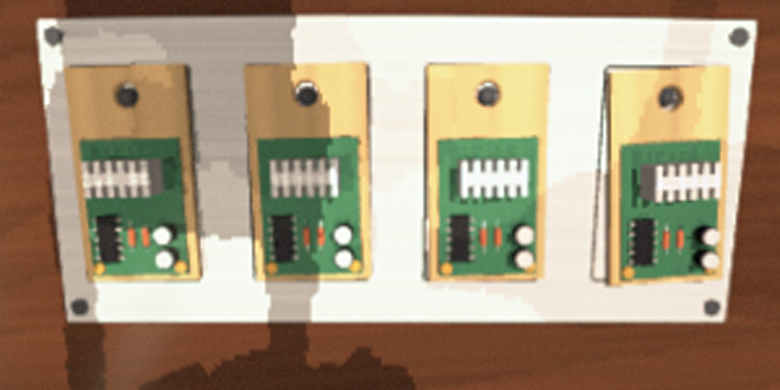

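View pics/w21.png

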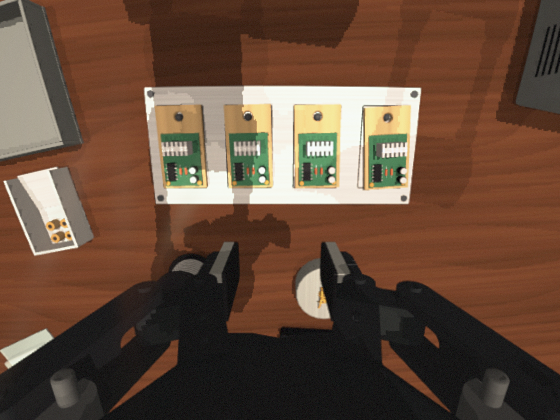

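Run:
```python
from h import *
inc([.5526,.09,.10],down(-3.3))
```

```text
INC [9.95, 11.65, -4.75] [-0.05, -0.15, -0.07]
```

Emit:
move_arm(increments=[[[10,11.6,-4.7],[0,-0.1,0],0],[[10,11.6,-4.7],[0,-0.1,0],0],[[10,11.6,-4.7],[0,-0.1,0],0],[[10,11.6,-4.7],[0,-0.1,0],0],[[10,11.6,-4.7],[0,-0.1,0],0],[[10,11.6,-4.7],[0,-0.1,0],0],[[10,11.6,-4.7],[0,-0.1,0],0]])

```text
time_s: 16.48
position: [0.5543, 0.0892, 0.1002]
ee_rot: [[0.002, 0.056, 0.998], [-0.0, 0.998, -0.056], [-1.0, -0.0, 0.002]]
contact_force: [0.8, 0.2, 0.3]
opening: 0.0428
```

Run:
```python
from h import *
look('w22',180,130,380,280,4)
```

```text
16.53 [0.5551 0.0886 0.1008] [-0.2 -0.6  0.3] 0.042487130504413904
```

View pics/w22c.png

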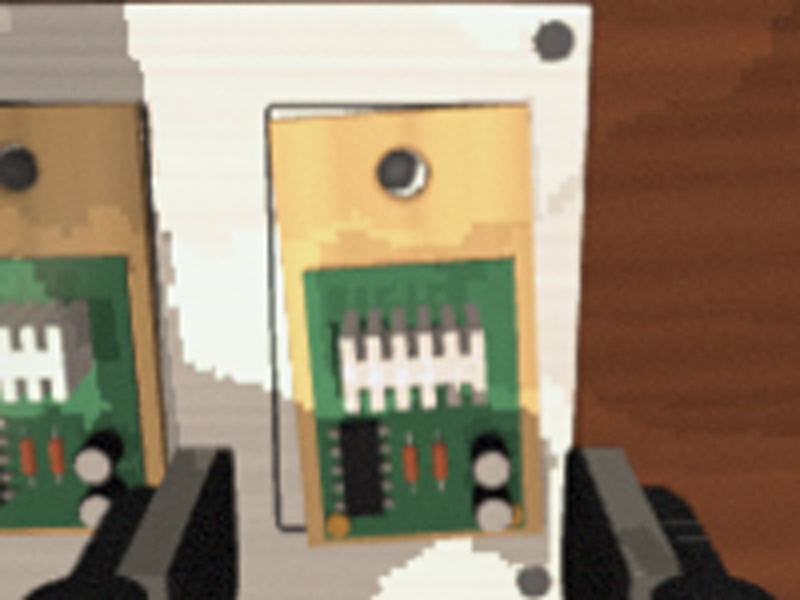

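Run:
```python
from h import *
m=r.camera_model('wrist')
rel(m,(403,173),180,130,4,[((268,105),(-.0455,.087),(-.033,.1125))],.018)
P=crop_pts(m,[(270,118),(310,545),(528,105),(541,532)],180,130,4,[.018]*4)
for i in (0,2):
  v=P[i+1]-P[i];print('yaw b',np.degrees(np.arctan2(v[1],v[0])),np.linalg.norm(v))
print('ctr',sum(P)/4)
inc([.5555,.0895,.031],down(1.5))
```

```text
hole [0.5228 0.0926]
ctr [ 0.5491 -0.0227] hole-in-jig [-0.0329  0.1136] pin-hole mm [-0.1 -1.1]
yaw b 0.47034097959926346 0.09060076097020527
yaw b 0.2023698771659236 0.09004633140516027
ctr [0.55600372 0.09275007]
INC [6.98, 0.09, 0.01] [-4.81, 0.18, 0.02]
```

Run:
```python
from h import *
inc([.555,.0925,.030],down(.3))
```

```text
INC [7.08, 0.39, -0.06] [-3.61, 0.18, 0.01]
```

Emit:
move_arm(increments=[[[2,0.4,0],[-3.6,0,0],0],[[4,0.4,0],[-3.6,0,0],0],[[6,0.4,0],[-3.6,0,0],0],[[6.8,0.4,0],[-3.6,0,0],0],[[7,0.4,0],[-3.6,0,0],0],[[7,0.4,0],[-3.6,0,0],0],[[7,0.4,0],[-3.6,0,0],0.3],[[7,0.4,0],[-3.6,0,0],0.4],[[7,0.4,0],[-3.6,0,0],0.6],[[7,0.4,0],[-3.6,0,0],0.7],[[7,0.4,0],[-3.6,0,0],0.7]])

```text
time_s: 17.45
position: [0.5561, 0.0922, 0.0317]
ee_rot: [[0.005, -0.005, 1.0], [-0.001, 1.0, 0.005], [-1.0, -0.001, 0.005]]
contact_force: [0.1, -1.5, 7.4]
opening: 0.0249
```

Run:
```python
from h import *
look('w23',180,110,360,290,3.3)
inc([.5545,.0897,.030],down(-3.4))
```

```text
17.5 [0.5561 0.0922 0.0317] [ 1.1 -2.3  7.3] 0.02511606460968101
INC [0.17, -0.24, -0.17] [3.66, 0.29, 0.02]
```

View pics/w23c.png

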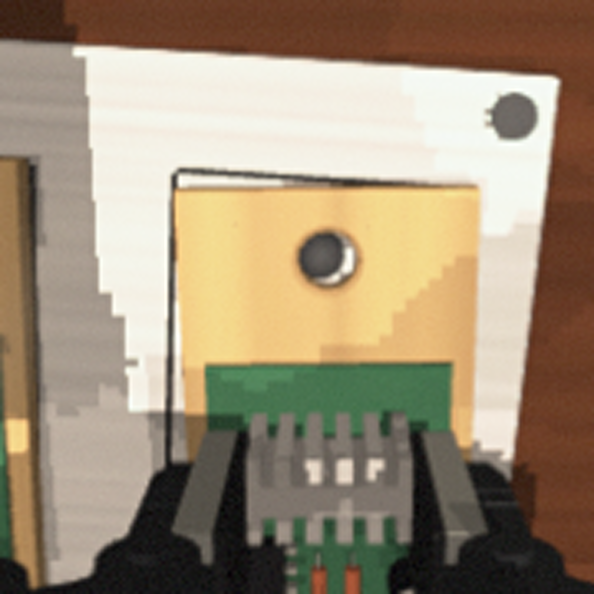

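Emit:
move_arm(increments=[[[-0.05,-0.1,-0.05],[1.2,0,0],0.7],[[-0.05,-0.2,-0.1],[2.5,0,0],0.7],[[-0.05,-0.25,-0.1],[3.7,0,0],0.7],[[-0.05,-0.25,-0.1],[3.7,0,0],0.7],[[-0.05,-0.25,-0.1],[3.7,0,0],0.7]])

```text
time_s: 17.92
position: [0.5553, 0.09, 0.0318]
ee_rot: [[0.005, 0.061, 0.998], [0.0, 0.998, -0.061], [-1.0, 0.001, 0.005]]
contact_force: [1.9, 0.4, 6.2]
opening: 0.0253
```

Run:
```python
from h import *
look('w24',180,110,360,290,3.3)
```

```text
17.97 [0.5553 0.09   0.0317] [ 2.3 -0.4  6.3] 0.025201912435898
```

View pics/w24c.png

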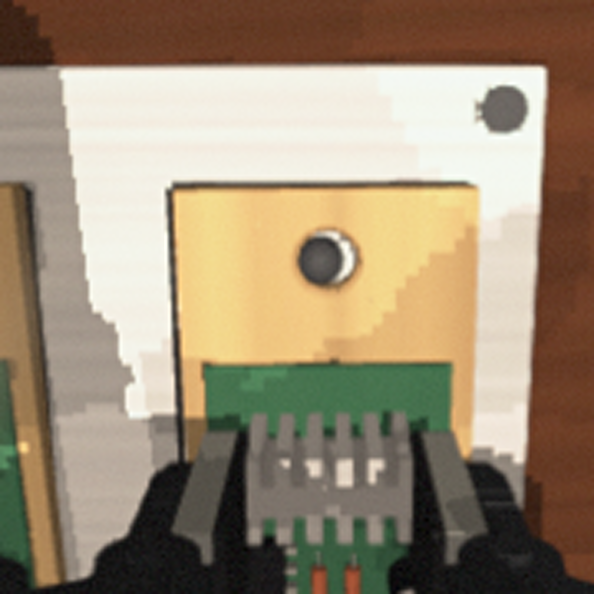

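Emit:
move_arm(increments=[[[-0.1,-0.08,0],[0,0,0],0.7],[[-0.1,-0.08,0],[0,0,0],0.7],[[-0.1,-0.08,0],[0,0,0],0.2],[[-0.1,-0.08,0],[0,0,0],0.1],[[-0.1,-0.08,0],[0,0,0],0.1],[[-0.1,-0.08,0],[0,0,0],0.1],[[-2,-0.08,0],[0,0,0],0.1],[[-5,-0.08,0],[0,0,0],0.1],[[-7,-0.08,0],[0,0,0],0.1],[[-7,-0.08,0],[0,0,0],0.1],[[-7,-0.08,0],[0,0,0],0.1]])

```text
time_s: 18.88
position: [0.5541, 0.0892, 0.1018]
ee_rot: [[0.004, 0.06, 0.998], [0.0, 0.998, -0.06], [-1.0, 0.0, 0.004]]
contact_force: [0.6, 0.3, 0.3]
opening: 0.0384
```

Run:
```python
from h import *
look('w25',180,130,380,280,4)
inc([.595,-.06,.20],down(-3.3))
```

```text
18.93 [0.553  0.0891 0.1005] [ 0.2 -0.1  0.5] 0.038611546952966834
INC [-9.94, -14.63, 5.1] [-0.17, 0.06, -0.0]
```

View pics/w25c.png

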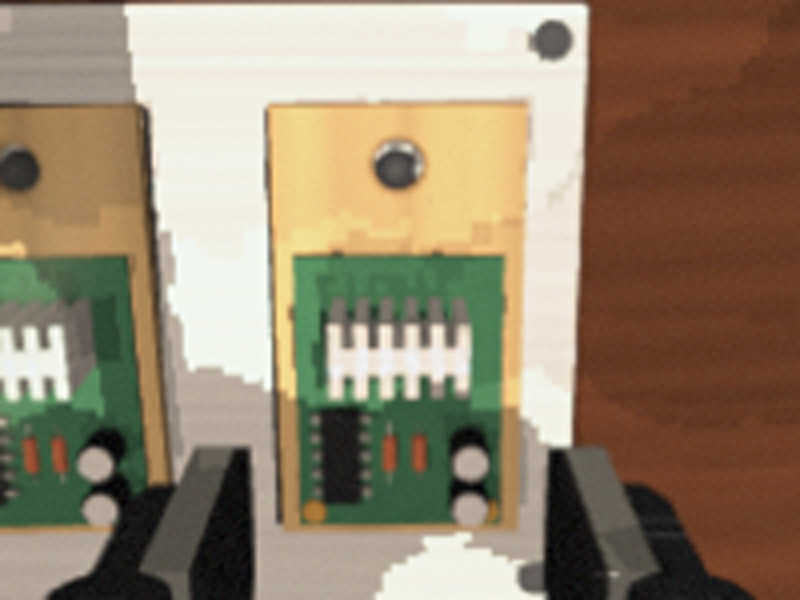

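Run:
```python
from h import *
print(np.round(r.state()['q'],2))
inc([.655,-.31,.20],down(-3.3))
```

```text
[ 0.04  0.36  1.73 -0.    1.05 -1.47]
INC [-9.94, -39.22, 12.6] [-0.17, 0.06, -0.0]
```

Emit:
move_arm(increments=[[[-8,0,3],[0,0,0],0],[[-10,-5,12.6],[0,0,0],-0.5],[[-10,-39.2,12.6],[0,0,0],-1],[[-10,-39.2,12.6],[0,0,0],-1],[[-10,-39.2,12.6],[0,0,0],-1],[[-10,-39.2,12.6],[0,0,0],-1],[[-10,-39.2,12.6],[0,0,0],-1],[[-10,-39.2,12.6],[0,0,0],-1],[[-10,-39.2,12.6],[0,0,0],-1],[[-10,-39.2,12.6],[0,0,0],-1],[[-10,-39.2,12.6],[0,0,0],-1],[[-10,-39.2,12.6],[0,0,0],-1]])

```text
time_s: 19.93
position: [0.6551, -0.3167, 0.1985]
ee_rot: [[-0.0, 0.065, 0.998], [-0.003, 0.998, -0.065], [-1.0, -0.003, 0.0]]
contact_force: [0.7, -0.1, -0.1]
opening: 0.0851
```

Emit:
move_arm(increments=[[[0,0,0],[0,0,0],-1],[[0,0,0],[0,0,0],-1],[[0,0,0],[0,0,0],-1]])

```text
time_s: 20.18
position: [0.6549, -0.308, 0.1994]
ee_rot: [[-0.001, 0.06, 0.998], [0.003, 0.998, -0.06], [-1.0, 0.003, -0.001]]
contact_force: [0.1, -0.5, 0.3]
opening: 0.0854
```

Run:
```python
from h import *
look('w26',180,60,380,260,3)
m=r.camera_model('wrist')
for l in ['scoop_mid','tray','spacer1_mid']:
    for d in r.tip_of('wrist',l):print(l,round(d['p'],2),np.round(d['uv'],1),np.round(at('wrist',d['uv'],{'s':.016,'t':0}[l[0]],m),3))
```

```text
20.23 [ 0.6551 -0.3076  0.1999] [-0.9  0.5  0. ] 0.08527061432190772
scoop_mid 0.94 [277.7 150.7] [ 0.612 -0.305  0.016]
scoop_mid 0.38 [292.  156.7] [ 0.62  -0.29   0.016]
tray 0.96 [59.  63.2] [ 0.499 -0.545  0.   ]
tray 0.89 [246.2   5.1] [ 0.459 -0.33   0.   ]
spacer1_mid 0.57 [500.8  48.7] [ 0.516 -0.061  0.016]
spacer1_mid 0.47 [291.7 171. ] [ 0.636 -0.291  0.016]
spacer1_mid 0.19 [271.8 171.5] [ 0.635 -0.313  0.016]
```

View pics/w26.png

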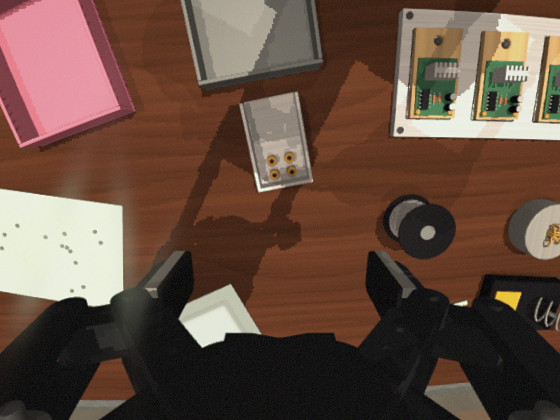

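Run:
```python
from h import *
m=r.camera_model('wrist')
im=cv2.imread('pics/w26.png')
cv2.imwrite('pics/w26c.png',cv2.resize(im[80:200,230:330],None,fx=5,fy=5,interpolation=cv2.INTER_CUBIC))
cv2.imwrite('pics/w26d.png',cv2.resize(im[0:100,170:330],None,fx=4.5,fy=4.5,interpolation=cv2.INTER_CUBIC))
```

```text
(no output)
```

View pics/w26c.png

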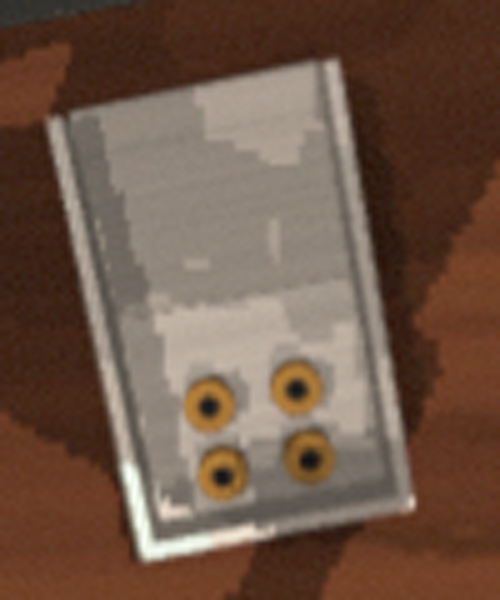

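View pics/w26d.png

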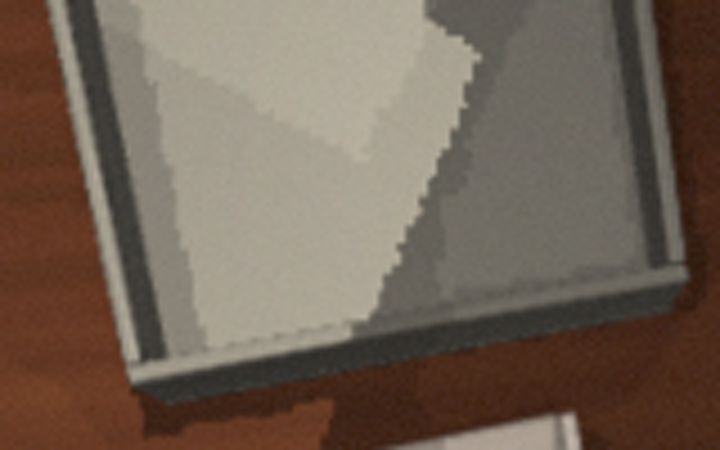

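Run:
```python
from h import *
m=r.camera_model('wrist')
F=crop_pts(m,[(53,120),(333,62),(142,558),(412,506)],230,80,5,[.032]*4)
for p in F: print(np.round(p,4))
fr=(F[0]+F[1])/2; bk=(F[2]+F[3])/2; d=fr-bk; L=np.linalg.norm(d); d/=L
print('len',L,'w',np.linalg.norm(F[0]-F[1]),np.linalg.norm(F[2]-F[3]),'dir',np.degrees(np.arctan2(-d[1],-d[0])),'mid',bk+d*.035, fr-d*.058)
T=crop_pts(m,[(132,370),(686,268)],170,0,4.5,[.035]*2); print('tray far corners',T)
v=T[0]-T[1]; n=np.array([-v[1],v[0]])/np.linalg.norm(v); 
if n[0]>0:n=-n
print('tray ctr',(T[0]+T[1])/2+n*.075,np.linalg.norm(v),np.degrees(np.arctan2(-n[1],-n[0])))
```

```text
[ 0.5626 -0.3409]
[ 0.5548 -0.2834]
[ 0.6549 -0.3296]
[ 0.6468 -0.2702]
len 0.09295053481743772 w 0.058082335195407314 0.059956879101299355 dir 7.5516775236686025 mid [ 0.61614803 -0.30450971] [ 0.61619707 -0.30450321]
tray far corners [array([ 0.53937372, -0.37994562]), array([ 0.52572094, -0.25681645])]
tray ctr [ 0.45800417 -0.32664652] 0.12388378261368711 6.3272120571328045
```

Run:
```python
from h import *
inc([.616,-.3045,.06],down(7.5))
```

```text
INC [14.09, 0.1, -3.99] [-10.85, 0.08, -0.03]
```

Emit:
move_arm(increments=[[[4,0.1,-4],[-10.8,0,0],-1],[[8,0.1,-4],[-10.8,0,0],-1],[[12,0.1,-4],[-10.8,0,0],-1],[[14,0.1,-4],[-10.8,0,0],-1],[[14,0.1,-4],[-10.8,0,0],-1],[[14,0.1,-4],[-10.8,0,0],-1],[[14,0.1,-4],[-10.8,0,0],-1]])

```text
time_s: 20.97
position: [0.6177, -0.3067, 0.0631]
ee_rot: [[0.005, -0.128, 0.992], [-0.002, 0.992, 0.128], [-1.0, -0.003, 0.005]]
contact_force: [0.4, -0.1, 0.3]
opening: 0.0856
```

Run:
```python
from h import *
look('w27')
inc([.616,-.3045,.012],down(7.5))
```

```text
21.02 [ 0.6181 -0.3071  0.0639] [ 1.2  0.  -0.1] 0.08538906896523543
INC [5.19, 0.31, -0.21] [-0.12, 0.34, 0.21]
```

View pics/w27.png

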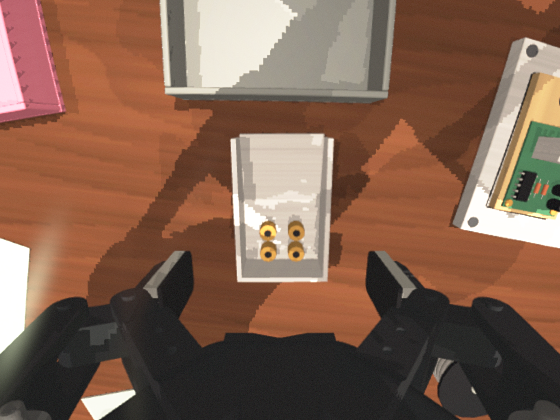

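Emit:
move_arm(increments=[[[2,0.3,-0.2],[0,0.3,0],-1],[[4,0.3,-0.2],[0,0.3,0],-1],[[5.2,0.3,-0.2],[0,0.3,0],-1],[[5.2,0.3,-0.2],[0,0.3,0],-1],[[5.2,0.3,-0.2],[0,0.3,0],-1],[[5.2,0.3,-0.2],[0,0.3,0],-0.7],[[5.2,0.3,-0.2],[0,0.3,0],-0.5],[[5.2,0.3,-0.2],[0,0.3,0],-0.3],[[5.2,0.3,-0.2],[0,0.3,0],0],[[5.2,0.3,-0.2],[0,0.3,0],0],[[5.2,0.3,-0.2],[0,0.3,0],0],[[5.2,0.3,-0.2],[0,0.3,0],0]], newtons=40)

```text
time_s: 22.02
position: [0.6149, -0.3045, 0.0109]
ee_rot: [[-0.0, -0.128, 0.992], [-0.003, 0.992, 0.128], [-1.0, -0.003, -0.001]]
contact_force: [0.4, -0.0, 5.8]
opening: 0.0591
```

Run:
```python
from h import *
look('w28',130,110,430,310,2.6)
```

```text
22.07 [ 0.6149 -0.3045  0.0108] [-0.8 -0.7  6.1] 0.05865836886522511
```

View pics/w28c.png

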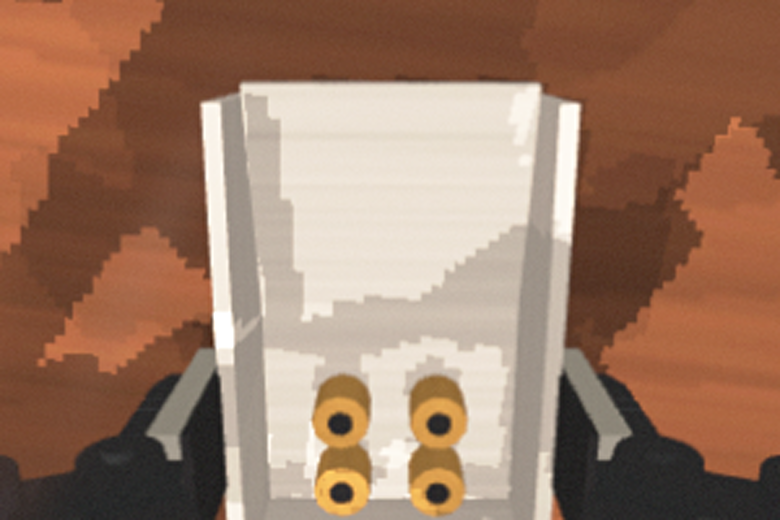

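Run:
```python
from h import *
s=r.state();print(np.round(s['q'],4).tolist(),np.hypot(*s['position'][:2]))
inc([.508,-.321,.15],down(7))
```

```text
[-0.5598, 0.6091, 1.5312, -0.0029, 1.0002, -2.2571] 0.6861480845047516
INC [-13.91, -0.31, -10.82] [0.34, -0.04, 0.15]
```

Emit:
move_arm(increments=[[[-2,0,0],[0,0,0],0],[[-5,0,0],[0,0,0],0],[[-8,0,0],[0,0,0],0],[[-11,0,0],[0,0,0],0],[[-14,0,0],[0,0,0],0],[[-14,0,-3],[0,0,0],0],[[-14,0,-6],[5,0,0],0],[[-14,0,-9],[10,0,0],0],[[-14,0,-11],[15,0,0],0],[[-14,0,-11],[20,0,0],0],[[-14,0,-11],[25,0,0],0],[[-14,0,-11],[30,0,0],0]])

```text
time_s: 23.07
position: [0.5042, -0.3175, 0.1494]
ee_rot: [[-0.004, 0.39, 0.921], [-0.0, 0.921, -0.39], [-1.0, -0.002, -0.003]]
contact_force: [-0.1, 0.0, -1.6]
opening: 0.0591
```

Run:
```python
from h import *
look('w29',130,110,430,310,2.6)
```

```text
23.12 [ 0.5045 -0.3175  0.1494] [ 0.6  0.6 -1.2] 0.059196115503927005
```

View pics/w29.png

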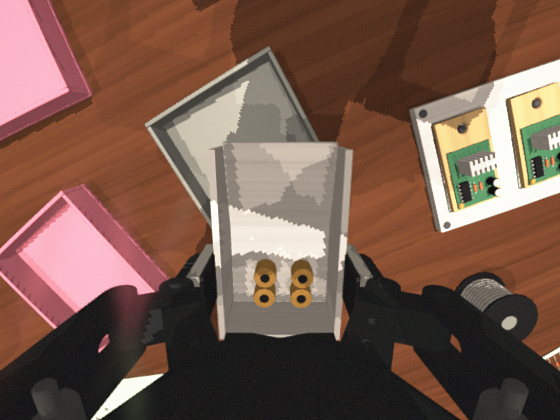

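Lifted with 4 spacers in it. Continue turning about the vertical.

Emit:
move_arm(increments=[[[0,0,0],[6,0,0],0],[[0,0,0],[12,0,0],0],[[0,0,0],[18,0,0],0],[[0,0,0],[24,0,0],0],[[0,0,0],[30,0,0],0],[[0,0,0],[36,0,0],0],[[0,0,0],[42,0,0],0],[[0,0,0],[48,0,0],0],[[0,0,0],[54,0,0],0],[[0,0,0],[60,0,0],0],[[0,0,0],[66,0,0],0],[[0,0,0],[72,0,0],0]])

```text
time_s: 24.12
position: [0.5049, -0.3173, 0.1491]
ee_rot: [[-0.004, 0.996, -0.084], [-0.0, -0.084, -0.996], [-1.0, -0.004, 0.0]]
contact_force: [-0.0, 0.5, -1.2]
opening: 0.0588
```

Run:
```python
from h import *
s=r.state();print(s['q'],s['position'])
inc([.423,-.331,.15],down(-173.7))
```

```text
[-0.67614718  0.3643564   1.58451246 -0.00277475  1.19567184 -0.59058774] [ 0.5048943  -0.31731211  0.14909008]
INC [-0.06, -8.04, 2.06] [78.86, 0.18, 0.17]
```

Emit:
move_arm(increments=[[[0,0,0],[6,0,0],0],[[0,-1,0],[12,0,0],0],[[0,-2,0.5],[18,0,0],0],[[0,-3,1],[24,0,0],0],[[0,-4,1],[30,0,0],0],[[0,-5,1.5],[36,0,0],0],[[0,-6,1.5],[42,0,0],0],[[0,-7,2],[49,0,0],0],[[0,-8,2],[56,0,0],0],[[0,-8,2],[63,0,0],0],[[0,-8,2],[70,0,0],0],[[0,-8,2],[77,0,0],0]])

```text
time_s: 25.12
position: [0.4234, -0.3308, 0.1496]
ee_rot: [[-0.004, 0.141, -0.99], [-0.0, -0.99, -0.141], [-1.0, -0.0, 0.004]]
contact_force: [-0.6, 0.5, -1.7]
opening: 0.059
```

Run:
```python
from h import *
inc([.423,-.331,.11],down(-173.7))
look('w30')
```

```text
INC [3.96, 0.02, 0.02] [1.78, 0.21, 0.01]
25.17 [ 0.4234 -0.3308  0.1495] [ 0.   0.5 -1.6] 0.05944016651087055
```

View pics/w30.png

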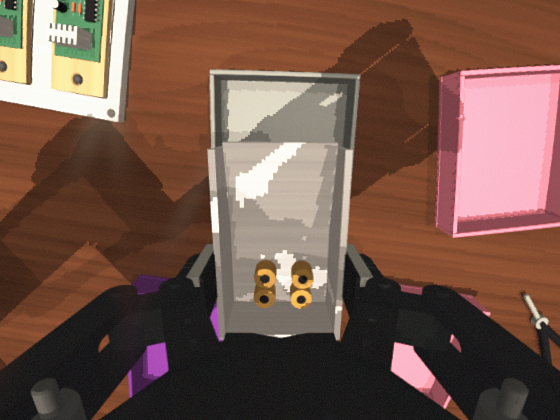

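Emit:
move_arm(increments=[[[1,0,0],[1.8,-5,0],0],[[2,0,0],[1.8,-10,0],0],[[3,0,0],[1.8,-15,0],0],[[4,0,0],[1.8,-20,0],0],[[5,0,0],[1.8,-25,0],0],[[5.5,0,0],[1.8,-30,0],0],[[5.5,0,0],[1.8,-30,0],0]])

```text
time_s: 25.75
position: [0.4256, -0.3297, 0.0904]
ee_rot: [[-0.502, 0.121, -0.856], [-0.063, -0.993, -0.103], [-0.863, 0.003, 0.506]]
contact_force: [0.8, 0.4, -2.3]
opening: 0.0591
```

Run:
```python
from h import *
look('w31'); print(np.round(r.state()['q'],2)); save('side','s31')
```

```text
25.8 [ 0.4247 -0.3301  0.0921] [-1.1  0.  -1.4] 0.05954356348990025
[-0.57  0.57  1.52 -0.33  1.48  0.98]
```

View pics/w31.png

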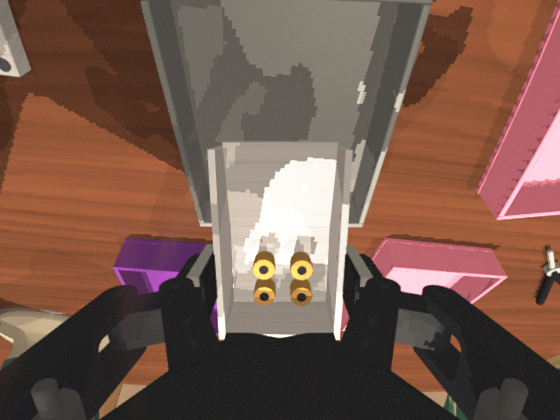

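View pics/s31.png

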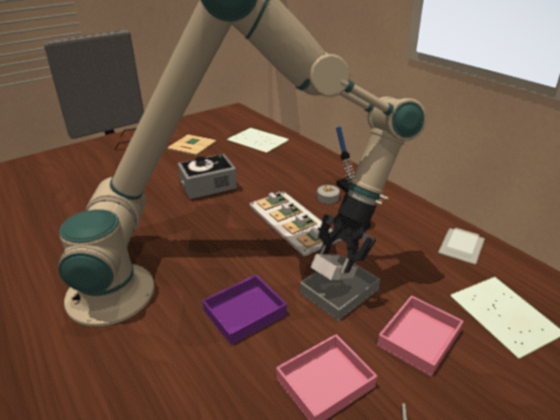

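Emit:
move_arm(increments=[[[0,0,0],[0,-4,0],0],[[0,0,0],[0,-8,0],0],[[0,0,0],[0,-12,0],0],[[0,0,0],[0,-16,0],0],[[0,0,0],[0,-20,0],0],[[0,0,0],[0,-24,0],0],[[0,0,0],[0,-28,0],0],[[0,0,0],[0,-31,0],0],[[0,0,0],[0,-31,0],0],[[0,0,0],[0,-31,0],0]])

```text
time_s: 26.68
position: [0.4231, -0.3315, 0.0951]
ee_rot: [[-0.869, 0.115, -0.482], [-0.104, -0.993, -0.049], [-0.484, 0.007, 0.875]]
contact_force: [0.1, -0.5, -0.8]
opening: 0.0593
```

Run:
```python
from h import *
look('w32'); print(np.round(r.state()['q'],2))
```

```text
26.73 [ 0.4231 -0.3316  0.0958] [ 0.8 -0.5 -0.8] 0.059059555817450496
[-0.47  0.85  1.3  -0.54  1.93  1.06]
```

View pics/w32.png

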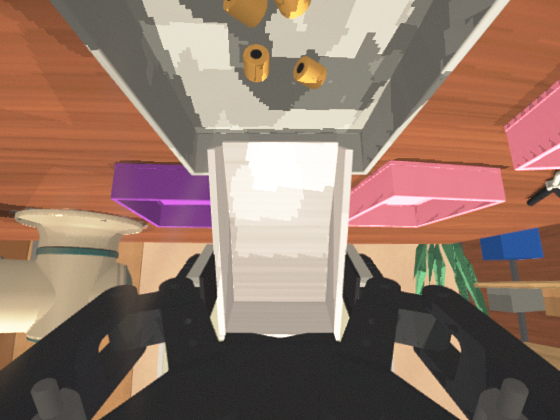

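Emit:
move_arm(increments=[[[-1,0,1.75],[0,0,0],0],[[-2,0,3.5],[0,6,0],0],[[-2.9,0,5.2],[0,12,0],0],[[-2.9,0,5.2],[0,18,0],0],[[-2.9,0,5.2],[0,24,0],0],[[-2.9,0,5.2],[0,30,0],0],[[-2.9,0,5.2],[0,36,0],0],[[-2.9,0,5.2],[0,42,0],0],[[-2.9,0,5.2],[0,48,0],0],[[-2.9,0,5.2],[0,54,0],0],[[-2.9,0,5.2],[0,60,0],0],[[-2.9,0,5.2],[0,61,0],0]])

```text
time_s: 27.73
position: [0.42, -0.3303, 0.1571]
ee_rot: [[0.002, 0.112, -0.994], [-0.011, -0.994, -0.112], [-1.0, 0.011, -0.0]]
contact_force: [-1.0, 0.1, -0.6]
opening: 0.0593
```

Run:
```python
from h import *
inc([.600,-.310,.10],down(-173.7))
look('w33')
```

```text
INC [5.72, -0.06, -18.11] [0.13, -0.03, -0.65]
27.78 [ 0.4206 -0.3304  0.1567] [-1.2  0.5 -1.2] 0.0592621407296085
```

View pics/w33.png

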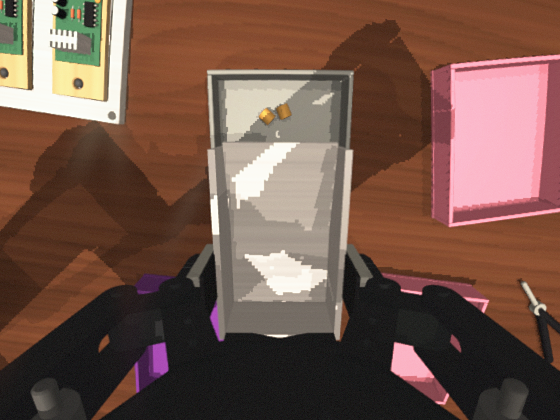

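Emit:
move_arm(increments=[[[0,0,-4],[0,0,0],0],[[0,0,-8],[0,0,0],0],[[0,0,-12],[0,0,0],0],[[0,0,-16],[0,0,0],0],[[0,0,-18.6],[0,0,-0.6],0],[[4,0,-18.6],[0,0,-0.6],0],[[8,0,-18.6],[0,0,-0.6],0],[[11,0,-18.6],[0,0,-0.6],0],[[13,0,-18.6],[0,0,-0.6],0],[[13,0,-18.6],[0,0,-0.6],0],[[13,0,-18.6],[0,0,-0.6],0]])

```text
time_s: 28.7
position: [0.6082, -0.3095, 0.0225]
ee_rot: [[-0.007, 0.116, -0.993], [0.003, -0.993, -0.116], [-1.0, -0.004, 0.006]]
contact_force: [-0.1, 0.8, -1.1]
opening: 0.0591
```

Run:
```python
from h import *
s=r.state(); print(np.round(s['ee_rot'],3).tolist())
inc([.606,-.309,.012],down(-173.7))
look('w34')
```

```text
[[-0.007, 0.116, -0.993], [0.003, -0.993, -0.116], [-1.0, -0.004, 0.006]]
INC [1.05, -0.07, 0.21] [0.36, 0.35, 0.2]
28.75 [ 0.6094 -0.3104  0.0243] [ 0.3 -0.5 -0.5] 0.05922490099558572
```

View pics/w34.png

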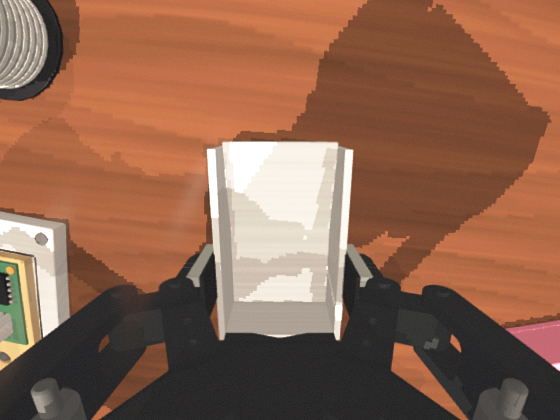

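Emit:
move_arm(increments=[[[0.5,0,0],[0,0.3,0],0],[[1,0,0],[0,0.3,0],0],[[1.25,0,0],[0,0.3,0],0],[[1.25,0,0],[0,0.3,0],0],[[1.25,0,0],[0,0.3,0],0]])

```text
time_s: 29.17
position: [0.6082, -0.3103, 0.0114]
ee_rot: [[0.002, 0.115, -0.993], [0.002, -0.993, -0.115], [-1.0, -0.002, -0.002]]
contact_force: [-0.1, -0.2, -1.0]
opening: 0.0593
```

Emit:
move_arm(increments=[[[0.1,0,0],[0,0,0],0],[[0.1,0,0],[0,0,0],0],[[0.1,0,0],[0,0,0],0]])

```text
time_s: 29.42
position: [0.6085, -0.3105, 0.0109]
ee_rot: [[0.002, 0.115, -0.993], [0.002, -0.993, -0.115], [-1.0, -0.001, -0.003]]
contact_force: [-1.8, 0.2, 3.8]
opening: 0.0592
```

Touching. Release slowly and rise.

Emit:
move_arm(increments=[[[0,0,0],[0,0,0],-0.5],[[0,0,0],[0,0,0],-0.7],[[0,0,0],[0,0,0],-1],[[0,0,0],[0,0,0],-1],[[0,0,0],[0,0,0],-1],[[0,0,0],[0,0,0],-1],[[-3,0,0],[0,0,0],-1],[[-6,0,0],[0,0,0],-1],[[-10,0,0],[0,0,0],-1],[[-14,0,0],[0,0,0],-1],[[-17,0,0],[0,0,0],-1],[[-17,0,0],[0,0,0],-1]])

```text
time_s: 30.42
position: [0.6115, -0.3128, 0.1886]
ee_rot: [[0.014, 0.115, -0.993], [-0.006, -0.993, -0.115], [-1.0, 0.007, -0.013]]
contact_force: [0.9, -0.0, 0.6]
opening: 0.0853
```

Run:
```python
from h import *
look('w35'); im=save('side','s35'); cv2.imwrite('pics/s35c.png',cv2.resize(im[160:320,230:430],None,fx=4,fy=3.7))
```

```text
30.47 [ 0.6101 -0.3119  0.185 ] [ 1.4 -0.3 -1.4] 0.08536308854103372
```

View pics/w35.png

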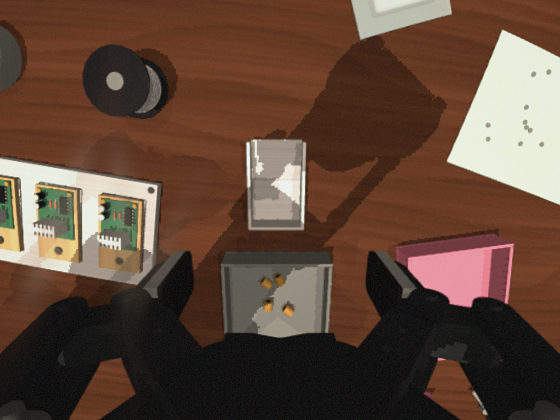

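View pics/s35c.png

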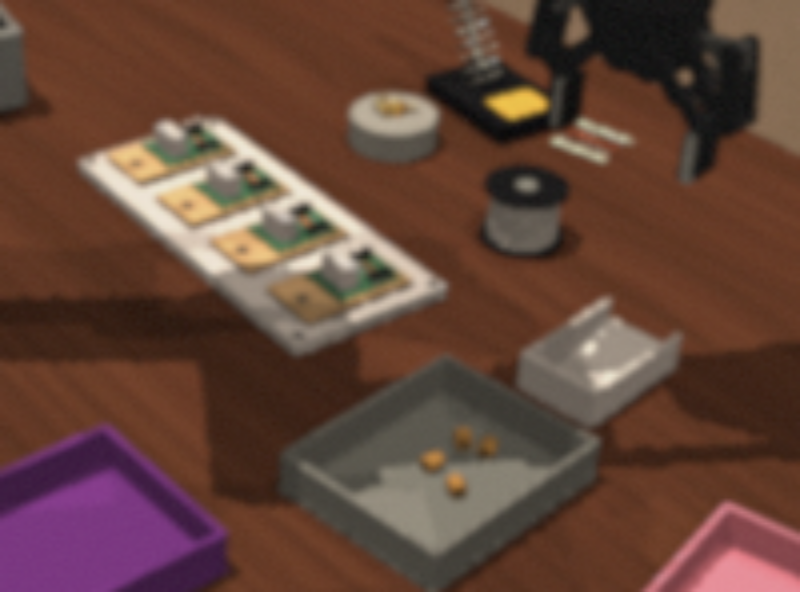

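Emit:
move_arm(increments=[[[-6,-4,0.5],[-7,0,0],-1],[[-6,-8,1],[-14,0,0],-1],[[-6,-12,1.5],[-21,0,0],-1],[[-6,-16,2],[-28,0,0],-1],[[-6,-20,2],[-35,0,0],-1],[[-6,-24,2.5],[-42,0,0],-1],[[-6,-28,2.5],[-49,0,0],-1],[[-6,-32,3],[-56,0,0],-1],[[-6,-36,3],[-63,0,0],-1],[[-6,-40,3.5],[-70,0,0],-1],[[-6,-44,3.6],[-77,0,0],-1],[[-6,-48,3.6],[-84,0,0],-1]])

```text
time_s: 31.52
position: [0.515, 0.1592, 0.2388]
ee_rot: [[-0.003, 1.0, 0.017], [0.002, 0.017, -1.0], [-1.0, -0.003, -0.002]]
contact_force: [-0.0, 0.2, -0.3]
opening: 0.0855
```

Run:
```python
from h import *
s=r.state();print(s['position'],np.round(s['q'],2))
inc([.49,.325,.24],down(-5))
```

```text
[0.51504551 0.1592135  0.23882873] [0.17 0.22 1.57 0.   1.36 0.15]
INC [-0.08, -2.23, -16.62] [-84.05, -0.19, 0.06]
```

Emit:
move_arm(increments=[[[0,-0.3,-2],[-7,0,0],-1],[[0,-0.6,-4],[-14,0,0],-1],[[0,-1,-6],[-21,0,0],-1],[[0,-1.4,-8],[-28,0,0],-1],[[0,-1.8,-11],[-35,0,0],-1],[[0,-2.2,-14],[-42,0,0],-1],[[0,-2.2,-16.6],[-49,0,0],-1],[[0,-2.2,-16.6],[-56,0,0],-1],[[0,-2.2,-16.6],[-63,0,0],-1],[[0,-2.2,-16.6],[-70,0,0],-1],[[0,-2.2,-16.6],[-77,0,0],-1],[[0,-2.2,-16.6],[-84,0,0],-1]])

```text
time_s: 32.52
position: [0.4923, 0.323, 0.2387]
ee_rot: [[-0.003, 0.087, 0.996], [0.0, 0.996, -0.087], [-1.0, -0.0, -0.003]]
contact_force: [-0.2, 0.6, 1.1]
opening: 0.0856
```

Run:
```python
from h import *
look('w36',180,60,380,260,3)
m=r.camera_model('wrist')
for l in ['dial_grip']:
    for d in r.tip_of('wrist',l):print(l,round(d['p'],2),np.round(d['uv'],1),np.round(at('wrist',d['uv'],.102,m),4))
```

```text
32.57 [0.4924 0.3229 0.2387] [-0.2 -0.2  1. ] 0.08524513551100737
dial_grip 0.98 [272.4 130.8] [0.4272 0.323  0.102 ]
dial_grip 0.28 [109.4 217.2] [0.4974 0.1488 0.102 ]
```

View pics/w36.png

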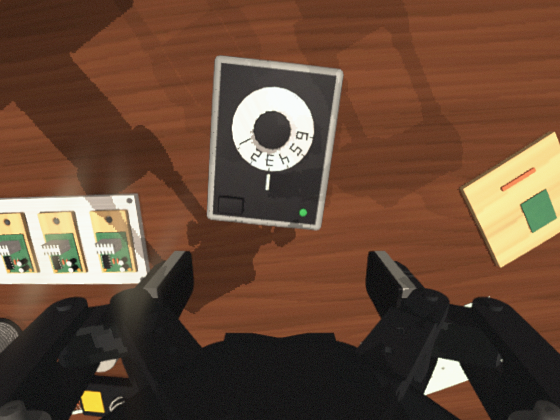

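Run:
```python
from h import *
im=cv2.imread('pics/w36.png')
cv2.imwrite('pics/w36d.png',cv2.resize(im[80:195,220:325],None,fx=5.2,fy=5.2,interpolation=cv2.INTER_CUBIC))
```

```text
(no output)
```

View pics/w36d.png

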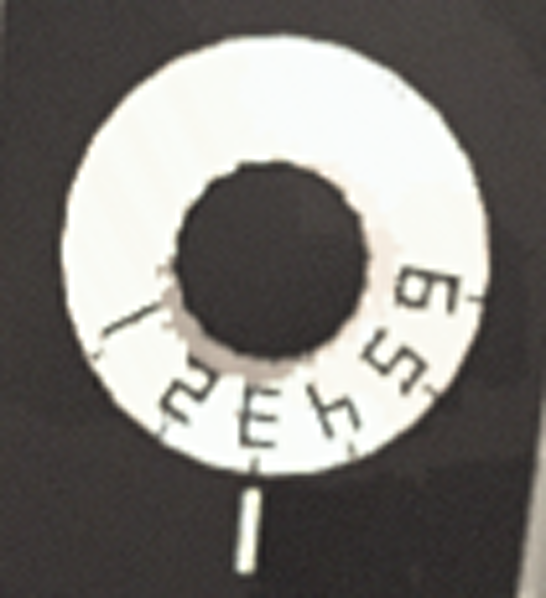

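Run:
```python
from h import *
m=r.camera_model('wrist')
print(at('wrist',(272.9,129),.090,m),at('wrist',(272.3,130),.110,m))
inc([.428,.323,.14],down(28))
```

```text
[0.42568182 0.32402095 0.09      ] [0.42656829 0.32380292 0.11      ]
INC [9.91, -0.6, -6.39] [-33.39, -0.14, -0.05]
```

Emit:
move_arm(increments=[[[2,-0.5,-3],[-7,0,0],-0.4],[[4,-0.5,-6.5],[-14,0,0],-0.4],[[7,-0.5,-6.5],[-21,0,0],-0.4],[[9,-0.5,-6.5],[-28,0,0],-0.4],[[9,-0.5,-6.5],[-33.4,0,0],-0.4],[[9,-0.5,-6.5],[-33.4,0,0],-0.4],[[9,-0.5,-6.5],[-33.4,0,0],-0.4]])

```text
time_s: 33.2
position: [0.4281, 0.3245, 0.1504]
ee_rot: [[0.0, -0.466, 0.885], [0.002, 0.885, 0.466], [-1.0, 0.001, 0.001]]
contact_force: [-0.3, -0.6, 0.5]
opening: 0.0594
```

Run:
```python
from h import *
m=r.camera_model('wrist')
look('w37',130,110,430,310,2.6)
print(proj('wrist',[.426,.324,.114],m))
```

```text
33.25 [0.4286 0.3247 0.151 ] [ 0.9 -0.3  0.3] 0.05980442833257594
[278.1750851 229.6209383]
```

View pics/w37c.png

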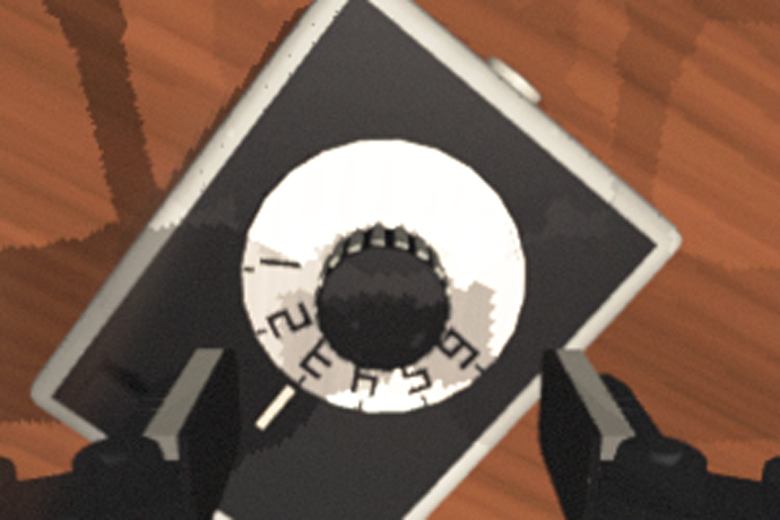

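Run:
```python
from h import *
inc([.4255,.3235,.097],down(28))
```

```text
INC [5.4, 0.03, -0.35] [-0.21, 0.13, -0.08]
```

Emit:
move_arm(increments=[[[2,0,-0.35],[0,0,0],-0.4],[[4,0,-0.35],[0,0,0],-0.4],[[5,0,-0.35],[0,0,0],-0.4],[[5.4,0,-0.35],[0,0,0],-0.4],[[5.4,0,-0.35],[0,0,0],-0.4],[[5.4,0,-0.35],[0,0,0],-0.2],[[5.4,0,-0.35],[0,0,0],0],[[5.4,0,-0.35],[0,0,0],0.2],[[5.4,0,-0.35],[0,0,0],0.4],[[5.4,0,-0.35],[0,0,0],0.6],[[5.4,0,-0.35],[0,0,0],0.6],[[5.4,0,-0.35],[0,0,0],0.6]], newtons=40)

```text
time_s: 34.25
position: [0.4271, 0.3222, 0.0988]
ee_rot: [[0.006, -0.47, 0.882], [0.001, 0.882, 0.47], [-1.0, -0.002, 0.005]]
contact_force: [1.3, -4.5, 5.2]
opening: 0.0325
```

Run:
```python
from h import *
look('w38',130,110,430,310,2.6)
s=r.state();print(np.round(s['ee_rot'],3).tolist())
```

```text
34.3 [0.4271 0.3222 0.0988] [ 1.4 -5.5  5. ] 0.03227198731956631
[[0.005, -0.47, 0.882], [0.001, 0.882, 0.47], [-1.0, -0.002, 0.005]]
```

View pics/w38c.png

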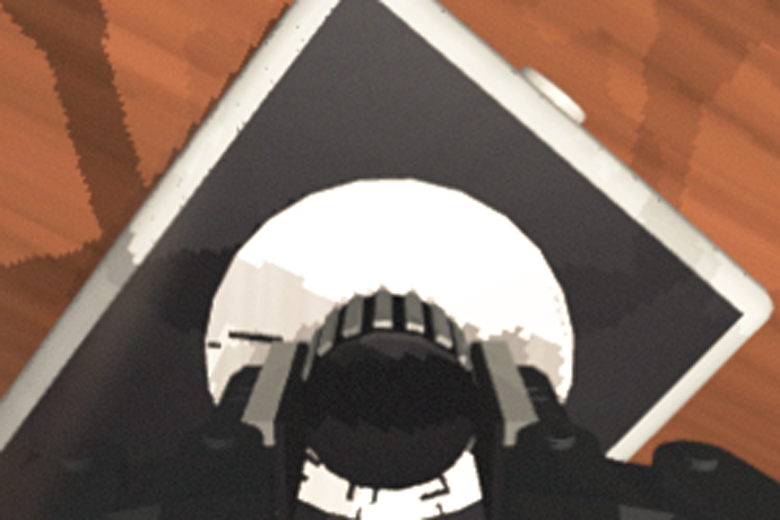

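Emit:
move_arm(increments=[[[0,0,0],[6,0,0],0.6],[[0,0,0],[12,0,0],0.6],[[0,0,0],[18,0,0],0.6],[[0,0,0],[24,0,0],0.6],[[0,0,0],[30,0,0],0.6],[[0,0,0],[36,0,0],0.6],[[0,0,0],[42,0,0],0.6],[[0,0,0],[48,0,0],0.6],[[0,0,0],[54,0,0],0.6],[[0,0,0],[57.5,0,0],0.6],[[0,0,0],[57.5,0,0],0.6],[[0,0,0],[57.5,0,0],0.6]])

```text
time_s: 35.3
position: [0.4275, 0.3216, 0.0987]
ee_rot: [[0.006, 0.491, 0.871], [-0.0, 0.871, -0.491], [-1.0, 0.003, 0.005]]
contact_force: [3.8, -5.9, 3.1]
opening: 0.0326
```

Emit:
move_arm(increments=[[[0,0,0],[0,0,0],0.6],[[0,0,0],[0,0,0],0.2],[[0,0,0],[0,0,0],-0.2],[[0,0,0],[0,0,0],-0.4],[[0,0,0],[0,0,0],-0.4],[[0,0,0],[0,0,0],-0.4],[[-3,0,0],[0,0,0],-0.4],[[-7,0,0],[0,0,0],-0.4],[[-11,0,3],[0,0,0],-0.4],[[-13,0,6],[0,0,0],-0.4],[[-13,0,6],[0,0,0],-0.4],[[-13,0,6],[0,0,0],-0.4]])

```text
time_s: 36.3
position: [0.4797, 0.2934, 0.229]
ee_rot: [[0.006, 0.494, 0.87], [0.004, 0.87, -0.494], [-1.0, 0.007, 0.003]]
contact_force: [-0.5, 0.3, -0.6]
opening: 0.0599
```

Run:
```python
from h import *
look('w39',220,80,350,210,4.5)
```

```text
36.35 [0.4775 0.2933 0.2272] [-0.5  0.3 -1. ] 0.06000064616259728
```

View pics/w39c.png

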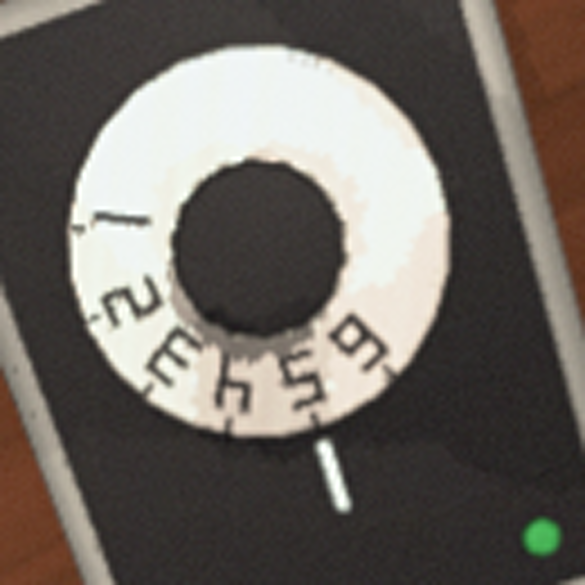

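Run:
```python
from h import *
inc([.60,-.03,.20],down(-3.3))
```

```text
INC [2.64, -22.09, 26.6] [-26.25, 0.02, -0.18]
```

Emit:
move_arm(increments=[[[0,-22,26.6],[-26.2,0,0],-0.4],[[0,-22,26.6],[-26.2,0,0],-0.4],[[0,-22,26.6],[-26.2,0,0],-0.4],[[0,-22,26.6],[-26.2,0,0],-0.4],[[2.6,-22,26.6],[-26.2,0,0],-0.4],[[2.6,-22,26.6],[-26.2,0,0],-0.4],[[2.6,-22,26.6],[-26.2,0,0],-0.4],[[2.6,-22,26.6],[-26.2,0,0],-0.4],[[2.6,-22,26.6],[-26.2,0,0],-0.4],[[2.6,-22,26.6],[-26.2,0,0],-0.4],[[2.6,-22,26.6],[-26.2,0,0],-0.4],[[2.6,-22,26.6],[-26.2,0,0],-0.4]])

```text
time_s: 37.35
position: [0.5993, -0.0275, 0.1992]
ee_rot: [[-0.002, 0.057, 0.998], [0.004, 0.998, -0.057], [-1.0, 0.004, -0.002]]
contact_force: [-0.2, 0.4, -0.3]
opening: 0.0597
```

Run:
```python
from h import *
look('w40',130,70,430,220,2.6)
```

```text
37.4 [ 0.5995 -0.0272  0.1997] [-0.3  1.3  0.3] 0.05981853358685126
```

View pics/w40c.png

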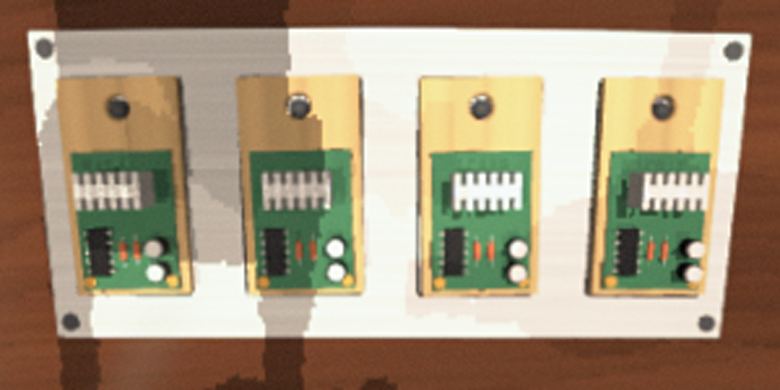

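View pics/w40.png

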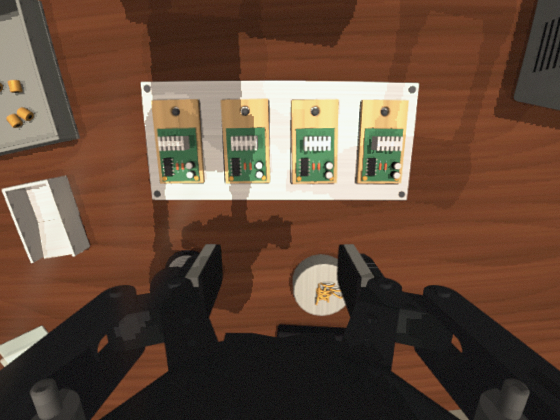

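Run:
```python
from h import *
m=r.camera_model('wrist')
im=cv2.imread('pics/w40.png')
for i,x in enumerate([145,215,283,350]):
    pass
cv2.imwrite('pics/w40l.png',cv2.resize(im[75:205,135:280],None,fx=5.3,fy=4.6,interpolation=cv2.INTER_CUBIC))
cv2.imwrite('pics/w40r.png',cv2.resize(im[75:205,275:420],None,fx=5.3,fy=4.6,interpolation=cv2.INTER_CUBIC))
```

```text
(no output)
```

View pics/w40l.png

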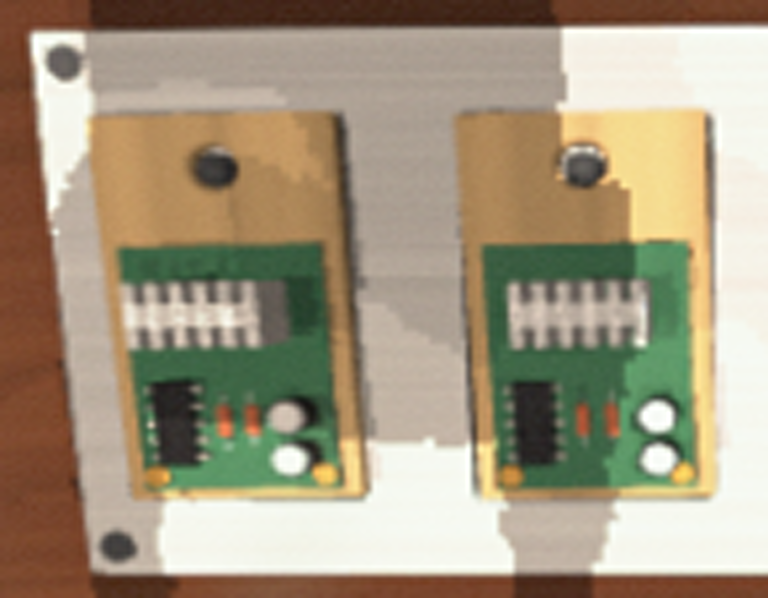

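View pics/w40r.png

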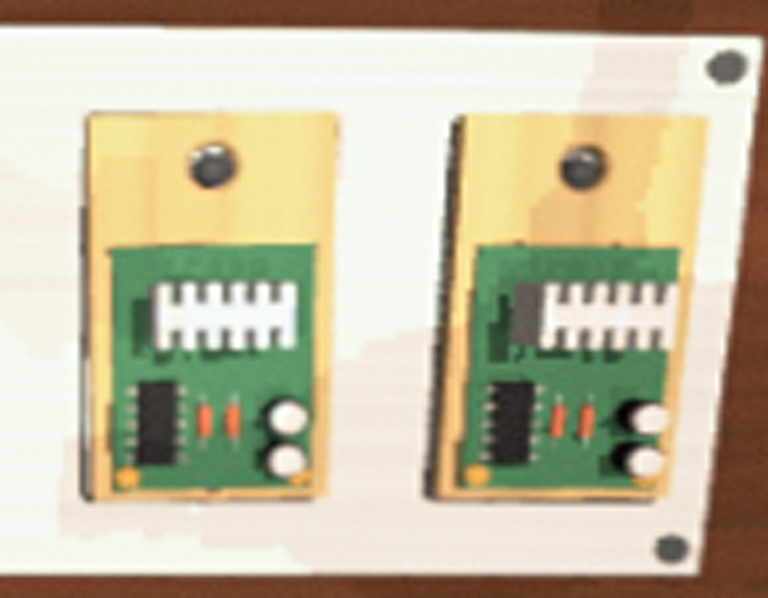

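Run:
```python
from h import *
r.job_done(); print(r.state()['time_s'])
```

```text
the job is handed in; nothing more can be done
the job is handed in; nothing more can be done
```

The job is handed in, at about 37 s of the 210 s allowed; I had no verdict back. My last pictures showed all three parts done, in the order asked:

- **Boards:** all four were there, and each hole now sits over its pin. In the last jig picture they look flat and square inside their engraved outlines. I judged squareness by eye there, not by a final measurement.
- **Board 4:** after its first seating I found it turned about 3.6 degrees on its pin. I don't know whether it was knocked or moved as I let go. I turned it square again and it stayed so.
- **Board 3:** while being slid it jammed briefly against its pin, with about 16 N up on the tool. I eased it up about 2 mm and it went home.
- **Spacers and scoop:** all four spacers that were present lie in the grey tray. The empty scoop stands upright on the table beyond the tray, with its lip now facing away from the tray.
- **Heat dial:** it started at 3, and the tick of the 5 now lines up with the white index line.
- **Spool and tip cleaner:** I never touched them, and they look unmoved.

The top camera placed the jig about 7 mm off in y compared with the wrist and side cameras, so I worked from the wrist camera.

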